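# Square a specimen carrier in the corner and load the vacuum stage

## Robot

A 6-joint arm with a two-finger parallel gripper is mounted at the origin on the work surface. World frame = base frame: x ahead of the robot, y to its left, z up, the work surface at z = 0. Lengths are in m, angles in degrees, forces in N, time in s.
With the tool pointing down it reaches from about 0.35 to 0.875 m from the base axis. Payload 4.2 kg.
Tool frame: the origin (TCP) lies at the very end of the fingers, on their centre line; the grasp point (between the pads) lies behind it (r.grip_point_offset is the z of the grasp point in the tool frame, in m); z points along the fingers, y is the direction in which the jaws open and shut (so a half turn about z gives the same grasp; the last joint's range is limited). The gripper opens to 87 mm and grips with 3 to 60 N. Pads are 19 mm wide; open, the fingers measure 117 mm over their backs; the gripper's body (75 mm by 190 mm) begins 51 mm behind the grasp point.
Start: joints at [90.619, 22.042, 0.453, 0, -68.411, -14.817], TCP at [0.153, 0.606, 0.223] pointing down, gripper open.
Joint ranges: [-179.83, 179.83], [-69.29, 118.12], [-61.27, 80.66], [-181.25, 117.63], [-171.15, -9.14], [-177.46, 177.46]. Speed limits (degrees/s): [159.86, 159.86, 180, 180, 180, 180].

## Interface

Orientations are given as a 3x3 rotation matrix whose columns are the frame's x, y, z axes.
In Python, from station import r, capture, workorder gives the robot as it stands. The module is installed in compiled form; this text tells all that it offers.
- The arm moves only by the shell command python3 -m crank 'ROWS'. ROWS is JSON, a list of rows, each an object with "delta_rot": the turn, a rotation vector about the tool's x, y, z in rad, a list of three; "linear": the shift along the tool's x, y, z in m, a list of three; "gripper": the opening in per cent of the stroke, from 0 (shut) to 100 (fully open). A call has 1 to 10 rows; each row shifts and turns the commanded pose from where the row before left it, along the tool's axes as they then stand; what a row does not reach is not made up. A row lasts 1/8 s, in which the tool goes at most 62.5 mm and 10.7 degrees, less where a joint would pass 70% of its speed; a pose out of reach is approached as far as the arm can. A call is refused whole if a number of a shift passes 0.0625 or a number of a turn 0.188, either way. A call with a gripper value outside its range is refused whole. The fingers move at their own pace and stop on an object; the grip force is fixed at half the most. Time passes only in rows, so rows that do not move let the fingers close. It gives the time, the measured TCP pose, the force and the opening at its end, in the units of the state.
- r.sense(): the state, without advancing time (a new reading comes with each control period).
- capture(name): name is "side" or "top"; returns a dict with "img" (400x640x3 uint8, blue, green, red), "fx", "fy", "cx", "cy" (pixels), "world_from_camera" (4x4, takes a point from camera to world coordinates). Camera axes: x right, y down, z forward; pixel columns grow to the right and rows downward; lengths in m; the calibration is good to about 2 mm. A picture is of the moment at which its call begins. There is no depth.
- workorder.finish_job(): hands the job in, once; it reports no verdict.
The state is a dict: "time_s": time; "joints": joint angles; "joint_velocities": joint speeds; "effort": joint torques, N m; "tcp_pos": TCP position; "ee_rot": TCP orientation; "wrist_force": force on the tool from outside, world axes, zero at the start; "moment": the same for the moment, N m; "gripper_width": opening from 0.0 (shut) to 1.0 (fully open).
Only numpy, scipy, OpenCV 4.12 (cv2) and the standard library are available. Lean on these libraries where they do the work, as an engineer would, in place of code of your own. Each camera call takes 0.05 s, during which the arm holds its last target.

## Task

On the registration deck, gently slide the flat specimen carrier until it is fully home against both the long fence and the end fence, then grip it at its middle across its long edges through the gap in the long fence and lift it off. Lay it flat, centred and square in the outlined rectangle on the vacuum stage, let go, and only then push the stage's slide switch by its ridge across its click to its other end so that the vacuum holds the carrier. Never press the carrier hard against anything, and leave the other things on the table where they are.

Things in the scene. Friction and masses are not known exactly. Their poses are not given: they have to be found in the camera images.
- carrier_center (a point): centre (half-way up) of the loose specimen carrier: a flat plain steel frame 120 mm long (its x), 50 mm wide (its y), 10 mm thick (z up), 0.1 to 0.25 kg, with a dark window in its top; it looks the same turned half round. It starts lying askew (up to 0.25 rad) on the registration deck, clear of both fences, and slides with about 1 N.
- deck_corner (a point): inner corner of the two fences, at the height of the deck's top; axes of the deck. The long fence's inner face is the plane y = 0 here, facing -y; the end fence's is x = 0, facing -x (carrier lies at negative x and y). Fully home, the carrier's centre is at x = -60, y = -25, z = +5 mm from here, long side along x, its middle opposite the middle of the gap in the long fence.
- stage_mark (a point): centre of the white-outlined rectangle (130 x 60 mm, long side along this point's x) on the flat top of the fixed vacuum stage, at the height of that top, 30 mm above the table; axes of the stage. Three little ports in a black patch lie in the rectangle.
- hold_ridge (a point): centre (half-way up) of the ridge of the slide switch on the vacuum stage's top; axes of the stage. The ridge is a cross bar 6 mm (x) by 22 mm (y), its top 9 mm above the stage top, on a grey cap 34 x 22 mm only 1 mm proud of the stage top. When off it is at -8 mm x, -84 mm y from stage_mark. It slides toward +x.
- hold (a joint): the slide switch: 0 = off (as it starts), 0.016 m = on, toward the stage's +x. It has a detent half-way: about 5 N is needed to push it off its end, then it snaps over and stays at the other end, a rigid stop.
- carrier: the specimen carrier again; origin at the centre of its underside, same axes as carrier_center.
- deck: the fixed, rigid, light-grey deck, 240 (x) x 170 (y) x 20 mm; origin under its centre; deck_corner is at +90, +55, +20 mm. Its aluminium fences are 12 mm high, 15 mm thick. From deck_corner the long fence runs x = -145 to -98 and -22 to +20 mm (76 mm gap between for a finger; the last 8 mm beside the gap of the far piece is bevelled back 5 mm); the end fence runs y = -110 to 0 mm.
- stage: the fixed vacuum stage, a dark steel block 240 (x) x 170 (y) x 30 mm; origin at the centre of its underside; stage_mark is at +32 mm y, +30 mm z from it.
- eyepiece: bystander: black eyepiece, 34 mm across, 38 mm high, standing between deck and stage; origin under its centre.
- objective: bystander: aluminium microscope objective, 30 mm across, 40 mm high, between deck and stage; origin under its centre.
- dish: bystander: flat covered dish, 90 mm across, 14 mm high; origin under its centre.
- tweezers: bystander: steel tweezers 120 mm long, 5 mm high, lying flat along its x; origin under its centre.
- solvent: bystander: white plastic bottle, 60 mm across, 130 mm high; origin under its centre.
Things that resemble listed ones, but are neither listed nor needed, are in the scene too. Of the things that look like the carrier, the largest one is meant.

How it is judged:
By the outcome, as a careful person would: the job done as asked, in the order asked, and still so for the second after the job is handed in, with the robot touching nothing.
It also fails if it takes over 64 s, if anything falls off the work surface, if the arm or the gripper's body presses on something with over 40 N, if the wrist force passes 120 N, or if a joint passes its speed limit or range.

## Working session

There is one attempt and no reset: what is moved stays moved. The work goes in short steps, Python scripts to look and compute and a shell command to move; the robot and the scene stay as the last step left them, time stands still between calls to the robot, and variables do not carry over. Pictures are saved under pics/ and viewed, and the job is handed in when it is done.

```bash
mkdir -p pics; ls; cat > h.py <<'E'
import numpy as np, cv2
from station import r, capture, workorder
def px2plane(c,u,v,z):
    T=np.array(c["world_from_camera"]);d=np.array([(u-c["cx"])/c["fx"],(v-c["cy"])/c["fy"],1.0])
    d=T[:3,:3]@d;o=T[:3,3];t=(z-o[2])/d[2];return o+t*d
def proj(c,p):
    T=np.linalg.inv(np.array(c["world_from_camera"]));q=T[:3,:3]@np.array(p)+T[:3,3]
    return np.array([c["fx"]*q[0]/q[2]+c["cx"],c["fy"]*q[1]/q[2]+c["cy"]])
E
python3 - <<'E'
from h import *
s=r.sense();print({k:np.round(v,4).tolist() for k,v in s.items()},r.grip_point_offset)
for n in("top","side"):
    c=capture(n);cv2.imwrite(f"pics/{n}0.png",c["img"]);print(n,c["fx"],c["fy"],c["cx"],c["cy"],np.round(c["world_from_camera"],4).tolist())
E
```

```text
pics
{'time_s': 0.0, 'joints': [90.6177, 22.0904, 0.3802, -0.0297, -68.4099, -14.8171], 'joint_velocities': [0.0927, 0.0498, -0.0748, -0.049, 0.0782, 0.0623], 'effort': [-0.0013, -39.0666, 18.7406, 4.22, 0.0109, -0.0002], 'tcp_pos': [0.1531, 0.6053, 0.2215], 'ee_rot': [[0.9694, -0.2455, -0.0005], [-0.2455, -0.9694, -0.0021], [0.0001, 0.0022, -1.0]], 'wrist_force': [-0.1936, -0.1568, 0.1887], 'moment': [0.0135, 0.0635, -0.0084], 'gripper_width': 0.9995} -0.0187
top 443.1180200800317 443.1180200800317 321.40317778905245 201.5772967883733 [[0.0106, -0.9911, 0.1327, 0.395], [-0.9999, -0.011, -0.0024, -0.0087], [0.0039, -0.1327, -0.9912, 1.2083], [0.0, 0.0, 0.0, 1.0]]
side 380.85840576457576 380.85840576457576 318.56106269144624 201.80332902165708 [[-0.9077, -0.3137, 0.2786, 0.2238], [-0.4196, 0.6823, -0.5987, 0.6628], [-0.0023, -0.6604, -0.7509, 0.9143], [0.0, 0.0, 0.0, 1.0]]
```

View pics/top0.png

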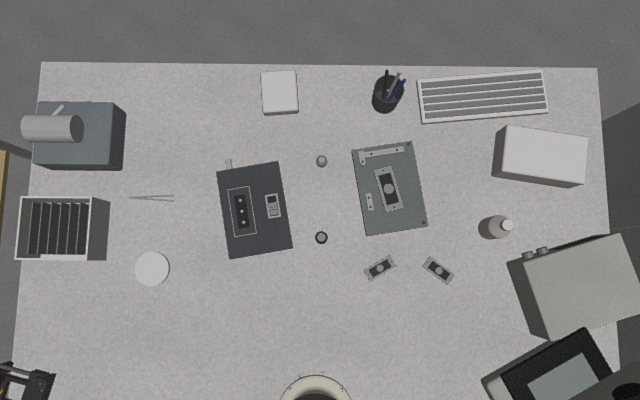

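View pics/side0.png

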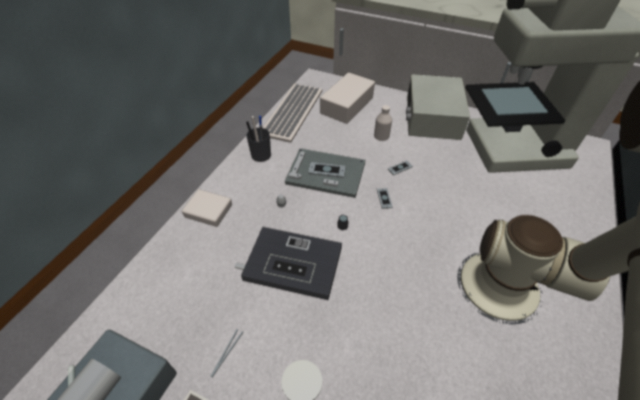

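The top view shows the deck at about (390,188) and the stage at about (254,210). Candidates for the carrier: a large frame on the deck at (389,188), and two small frames on the table at (379,268) and (438,270). Next I'll crop in close.

```bash
python3 - <<'E'
from h import *
i=cv2.imread("pics/top0.png")
cv2.imwrite("pics/deck0.png",cv2.resize(i[130:290,340:470],None,fx=4.5,fy=4.5*0.8,interpolation=cv2.INTER_CUBIC)[:,:] if 0 else cv2.resize(i[135:250,340:440],None,fx=5,fy=5,interpolation=cv2.INTER_CUBIC))
cv2.imwrite("pics/stage0.png",cv2.resize(i[150:265,205:335],None,fx=5,fy=5,interpolation=cv2.INTER_CUBIC))
j=cv2.imread("pics/side0.png")
cv2.imwrite("pics/sdeck0.png",cv2.resize(j[140:230,270:430],None,fx=5,fy=5,interpolation=cv2.INTER_CUBIC))
E
```

```text
(no output)
```

View pics/deck0.png

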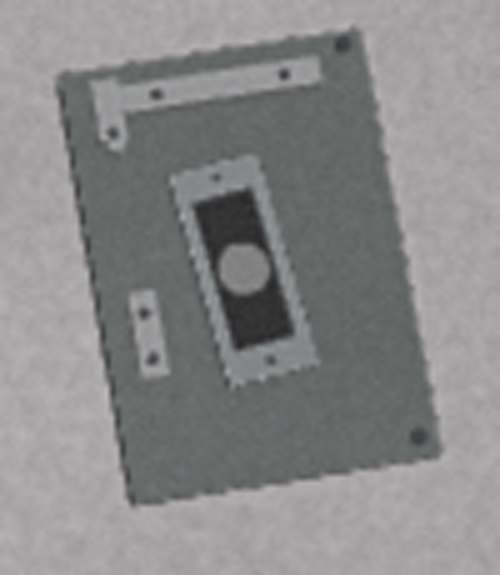

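View pics/stage0.png

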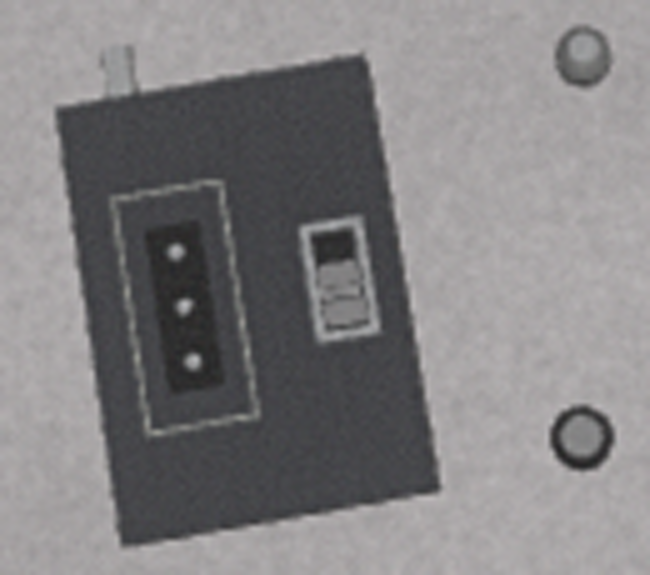

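View pics/sdeck0.png

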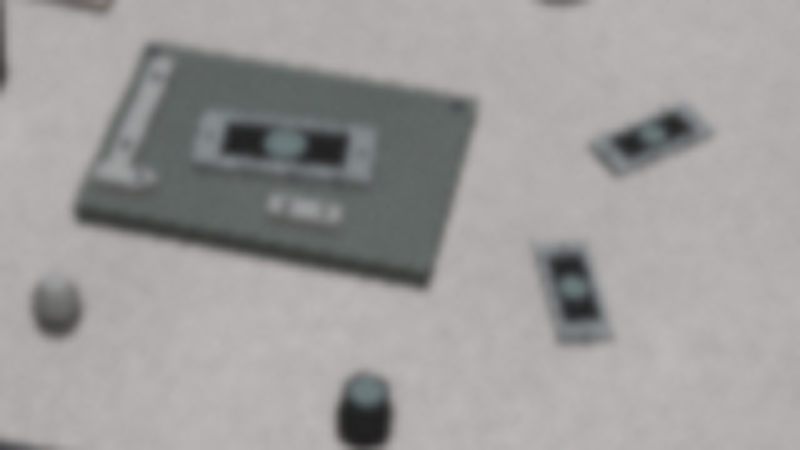

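The deck carrier is clearly the largest of the three, so it is the one meant. Deck +x points up in the image and +y points left. Both stage axes run the same way, and the switch cap is at its lower (off) end. Next I'll measure.

```bash
cat > meas.py <<'E'
from h import *
def comps(c,mask,off,z,amin):
    # mask upscaled by 4 ; off (u0,v0)
    cs,_=cv2.findContours(mask,cv2.RETR_EXTERNAL,cv2.CHAIN_APPROX_NONE)
    out=[]
    for k in cs:
        if cv2.contourArea(k)<amin*16: continue
        p=k[:,0,:].astype(float); p=(p+0.5)/4-0.5+np.array(off)
        w=np.array([px2plane(c,u,v,z)[:2] for u,v in p])
        (cx,cy),(a,b),ang=cv2.minAreaRect((w*1000).astype(np.float32))
        m=cv2.moments((w*1000).astype(np.float32).reshape(-1,1,2))
        if a<b: a,b,ang=b,a,ang-90
        ang=(ang+90)%180-90
        out.append(dict(c=(round(cx,1),round(cy,1)),mom=(round(m["m10"]/m["m00"],1),round(m["m01"]/m["m00"],1)),L=round(a,1),W=round(b,1),ang=round(ang,2),px=p.mean(0).round(1).tolist()))
    return out
def crop4(img,u0,v0,u1,v1):
    return cv2.resize(img[v0:v1,u0:u1],None,fx=4,fy=4,interpolation=cv2.INTER_CUBIC)
E
python3 - <<'E'
from meas import *
c=capture("top");img=c["img"]
for (u,v,n) in[(355,200,'deck'),(380,192,'carr'),(388,188,'ctr'),(368,200,'fence'),(320,150,'table'),(250,190,'stage')]: print(n,img[v,u],img[v-1,u+1])
hsv=cv2.cvtColor(img,cv2.COLOR_BGR2HSV)
g=crop4(img,340,135,440,250); gray=g.mean(2)
# deck outline: darker than table
m=((gray<135)|(0)).astype(np.uint8)*255
m=cv2.morphologyEx(m,cv2.MORPH_CLOSE,np.ones((25,25)))
print('deck z20',comps(c,m,(340,135),0.02,2000))
for th in(130,138,146):
  m=(gray>th).astype(np.uint8)*255; m[:, :20]=m[:,:20]
  print(th);[print('  ',o) for o in comps(c,m,(340,135),0.03,40)]
g=crop4(img,205,150,310,265); gray=g.mean(2)
for th in(95,110):
  m=(gray<th).astype(np.uint8)*255;m=cv2.morphologyEx(m,cv2.MORPH_CLOSE,np.ones((15,15)))
  print('stage',comps(c,m,(205,150),0.03,2000))
for th in(85,100,120):
  m=(gray>th).astype(np.uint8)*255
  [print(th,'  ',o) for o in comps(c,m,(205,150),0.03,10)]
E
```

```text
deck [169 170 173] [166 164 169]
carr [131 129 126] [143 141 137]
ctr [127 127 128] [130 129 129]
fence [154 152 152] [152 149 149]
table [163 164 165] [160 160 163]
stage [76 75 75] [69 65 62]
deck z20 [{'c': (595.3, -194.8), 'mom': (595.1, -194.6), 'L': 242.8, 'W': 174.1, 'ang': 9.75, 'px': [388.8, 188.2]}]
130
   {'c': (583.6, -197.1), 'mom': (584.4, -194.8), 'L': 314.3, 'W': 273.5, 'ang': 0.3, 'px': [389.5, 192.0]}
138
   {'c': (583.6, -197.1), 'mom': (584.4, -194.8), 'L': 314.3, 'W': 273.5, 'ang': 0.3, 'px': [389.5, 192.0]}
146
   {'c': (583.6, -197.1), 'mom': (584.4, -194.8), 'L': 314.3, 'W': 273.5, 'ang': 0.3, 'px': [389.5, 192.0]}
stage [{'c': (530.9, 169.5), 'mom': (530.6, 169.2), 'L': 240.6, 'W': 170.6, 'ang': 10.79, 'px': [253.7, 210.0]}]
stage [{'c': (531.3, 169.5), 'mom': (530.6, 169.2), 'L': 242.6, 'W': 172.0, 'ang': 10.79, 'px': [253.6, 209.9]}]
85    {'c': (538.7, 163.0), 'mom': (539.7, 160.6), 'L': 310.4, 'W': 285.2, 'ang': 0.81, 'px': [257.0, 207.0]}
100    {'c': (538.7, 163.0), 'mom': (539.7, 160.6), 'L': 310.4, 'W': 285.2, 'ang': 0.81, 'px': [257.0, 207.0]}
120    {'c': (538.7, 163.0), 'mom': (539.7, 160.6), 'L': 310.4, 'W': 285.2, 'ang': 0.81, 'px': [257.0, 207.0]}
```

```bash
python3 - <<'E'
from meas import *
c=capture("top");img=c["img"]
def interior(gray,th,er):
    m=(gray<th).astype(np.uint8)*255;m=cv2.morphologyEx(m,cv2.MORPH_CLOSE,np.ones((25,25)))
    k=max(cv2.findContours(m,cv2.RETR_EXTERNAL,cv2.CHAIN_APPROX_NONE)[0],key=cv2.contourArea)
    o=np.zeros_like(m);cv2.drawContours(o,[k],-1,255,-1);return cv2.erode(o,np.ones((er,er)))
g=crop4(img,340,135,440,250); gray=g.mean(2); I=interior(gray,135,9)
for th in(112,118,124,130):
  m=(gray>th).astype(np.uint8)*255&I
  [print(th,'  ',o) for o in comps(c,m,(340,135),0.03,40)]
cv2.imwrite("pics/m1.png",((gray>120).astype(np.uint8)*255&I))
g=crop4(img,205,150,310,265); gray=g.mean(2); I=interior(gray,100,17)
for th in(80,90,100):
  m=(gray>th).astype(np.uint8)*255&I
  [print(th,'  ',o) for o in comps(c,m,(205,150),0.03,20)]
  for k in cv2.findContours(m,cv2.RETR_CCOMP,cv2.CHAIN_APPROX_NONE)[0]: pass
cv2.imwrite("pics/m2.png",((gray>85).astype(np.uint8)*255&I))
m=(gray<52).astype(np.uint8)*255&I; [print('black',o) for o in comps(c,cv2.morphologyEx(m,cv2.MORPH_CLOSE,np.ones((25,25))),(205,150),0.03,20)]
E
```

```text
112    {'c': (554.7, -140.6), 'mom': (554.7, -140.4), 'L': 49.8, 'W': 18.0, 'ang': 9.09, 'px': [369.4, 201.4]}
112    {'c': (590.5, -191.5), 'mom': (590.8, -191.6), 'L': 123.0, 'W': 52.3, 'ang': 15.61, 'px': [388.4, 189.0]}
112    {'c': (683.1, -174.2), 'mom': (688.8, -164.9), 'L': 128.6, 'W': 43.7, 'ang': -81.32, 'px': [378.4, 152.9]}
118    {'c': (554.8, -140.1), 'mom': (554.7, -140.3), 'L': 48.8, 'W': 16.6, 'ang': 9.98, 'px': [369.4, 201.4]}
118    {'c': (590.6, -191.3), 'mom': (590.8, -191.5), 'L': 121.6, 'W': 51.6, 'ang': 15.62, 'px': [388.3, 188.9]}
118    {'c': (683.9, -173.9), 'mom': (688.7, -164.7), 'L': 127.0, 'W': 42.4, 'ang': -80.49, 'px': [378.4, 152.9]}
124    {'c': (554.9, -140.1), 'mom': (554.8, -140.3), 'L': 47.8, 'W': 15.7, 'ang': 9.54, 'px': [369.3, 201.4]}
124    {'c': (590.4, -191.4), 'mom': (590.8, -191.4), 'L': 121.1, 'W': 50.6, 'ang': 15.71, 'px': [388.4, 188.9]}
124    {'c': (684.4, -173.8), 'mom': (688.7, -164.6), 'L': 125.9, 'W': 41.3, 'ang': -80.22, 'px': [378.4, 152.9]}
130    {'c': (554.8, -140.1), 'mom': (554.7, -140.3), 'L': 47.1, 'W': 15.2, 'ang': 9.5
[... 426 characters left out ...]
 64.8, 'ang': 10.73, 'px': [241.4, 211.2]}
90    {'c': (541.0, 119.4), 'mom': (541.0, 119.4), 'L': 66.9, 'W': 36.9, 'ang': 10.7, 'px': [272.5, 205.4]}
90    {'c': (525.3, 202.0), 'mom': (525.3, 201.9), 'L': 133.4, 'W': 63.4, 'ang': 10.84, 'px': [241.4, 211.1]}
100    {'c': (541.0, 119.4), 'mom': (541.1, 119.4), 'L': 65.8, 'W': 35.9, 'ang': 10.49, 'px': [272.5, 205.4]}
100    {'c': (525.4, 201.8), 'mom': (525.3, 201.9), 'L': 132.0, 'W': 62.2, 'ang': 10.73, 'px': [241.4, 211.1]}
black {'c': (558.4, 122.8), 'mom': (558.7, 123.0), 'L': 19.6, 'W': 14.1, 'ang': -78.59, 'px': [271.1, 198.9]}
black {'c': (525.3, 201.9), 'mom': (525.2, 201.9), 'L': 89.1, 'W': 29.4, 'ang': 11.15, 'px': [241.4, 210.9]}
```

View pics/m1.png

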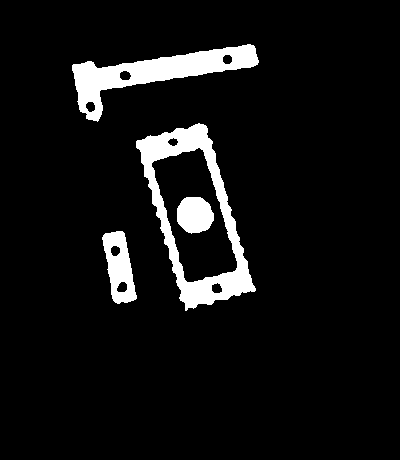

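View pics/m2.png

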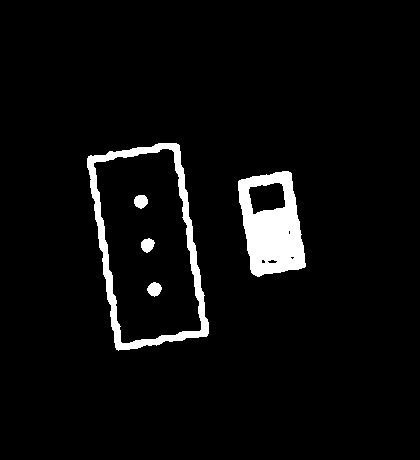

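```bash
cat >> h.py <<'E'
from scipy.spatial.transform import Rotation as Ro
def Rz(a):
    a=np.radians(a);return np.array([[np.cos(a),-np.sin(a)],[np.sin(a),np.cos(a)]])
CORNER=np.array([.6756,-.1263]);DH=9.8
MARK=np.array([.5253,.2020]);SH=10.75
def deck(x,y): return CORNER+Rz(DH)@np.array([x,y])/1000
def stage(x,y): return MARK+Rz(SH)@np.array([x,y])/1000
def todeck(p): return Rz(-DH)@((np.array(p)[:2]-CORNER)*1000)
def tostage(p): return Rz(-SH)@((np.array(p)[:2]-MARK)*1000)
def plan(xy,z,head):
    """tool-frame turn (first), then linear in the turned frame"""
    s=r.sense();R=np.array(s["ee_rot"]);p=np.array(s["tcp_pos"])
    h=np.radians(head);T=np.array([[np.cos(h),np.sin(h),0],[np.sin(h),-np.cos(h),0],[0,0,-1]])
    rv=Ro.from_matrix(R.T@T).as_rotvec()
    lin=T.T@(np.array([xy[0],xy[1],z])-p)
    print("t",round(s["time_s"],2),"pos",p.round(4),"head",round(np.degrees(np.arctan2(R[1,0],R[0,0])),2),"rotvec",rv.round(4),"lin(mm)",(lin*1000).round(1),"F",np.round(s["wrist_force"],2),"w",round(s["gripper_width"],3))
E
python3 - <<'E'
from h import *
print(deck(-95,-100)); plan(deck(-95,-100),0.10,DH-90)
E
```

```text
[ 0.5990072  -0.24101069]
t 0.2 pos [0.1532 0.6056 0.2219] head -14.2 rotvec [ 1.1000e-03 -9.0000e-04  1.1519e+00] lin(mm) [ 910.1 -295.2  121.9] F [-0.78  0.17  0.02] w 1.003
```

```bash
python3 -m crank '[{"delta_rot":[0,0,0.18],"linear":[0,0,0],"gripper":80},{"delta_rot":[0,0,0.18],"linear":[0,0,0],"gripper":80},{"delta_rot":[0,0,0.18],"linear":[0,0,0],"gripper":80},{"delta_rot":[0,0,0.18],"linear":[0,0,0],"gripper":80},{"delta_rot":[0,0,0.18],"linear":[0,0,0],"gripper":80},{"delta_rot":[0,0,0.18],"linear":[0,0,0],"gripper":80},{"delta_rot":[0,0,0.072],"linear":[0,0,0],"gripper":80},{"delta_rot":[0,0,0],"linear":[0.03,-0.01,0],"gripper":80},{"delta_rot":[0,0,0],"linear":[0.045,-0.015,0],"gripper":80}]' && python3 - <<'E'
from h import *
plan(deck(-95,-100),0.10,DH-90)
E
```

```text
time_s: 1.32
tcp_pos: [0.1906, 0.536, 0.2218]
ee_rot: [[0.171, -0.985, -0.0], [-0.985, -0.171, -0.001], [0.001, 0.0, -1.0]]
wrist_force: [0.3, 0.5, 0.9]
gripper_width: 0.8
t 1.32 pos [0.1906 0.536  0.2218] head -80.13 rotvec [ 0.0002 -0.0008  0.0013] lin(mm) [ 835.2 -270.2  121.8] F [0.32 0.49 0.87] w 0.8
```

```bash
python3 -m crank '[{"delta_rot":[0,0,0],"linear":[0.055,-0.018,0],"gripper":80},{"delta_rot":[0,0,0],"linear":[0.055,-0.018,0],"gripper":80},{"delta_rot":[0,0,0],"linear":[0.055,-0.018,0],"gripper":80},{"delta_rot":[0,0,0],"linear":[0.055,-0.018,0],"gripper":80},{"delta_rot":[0,0,0],"linear":[0.055,-0.018,0],"gripper":80},{"delta_rot":[0,0,0],"linear":[0.055,-0.018,0],"gripper":80},{"delta_rot":[0,0,0],"linear":[0.055,-0.018,0],"gripper":80},{"delta_rot":[0,0,0],"linear":[0.055,-0.018,0],"gripper":80}]' && python3 - <<'E'
from h import *
plan(deck(-95,-100),0.10,DH-90)
E
```

```text
time_s: 2.33
tcp_pos: [0.4079, 0.1255, 0.2228]
ee_rot: [[0.171, -0.985, 0.001], [-0.985, -0.171, 0.001], [-0.001, -0.001, -1.0]]
wrist_force: [0.7, 0.1, -0.4]
gripper_width: 0.802
t 2.33 pos [0.4079 0.1255 0.2228] head -80.17 rotvec [-0.0009  0.0005  0.0005] lin(mm) [ 393.7 -125.9  122.8] F [ 0.68  0.08 -0.44] w 0.802
```

```bash
python3 -m crank '[{"delta_rot":[0,0,0],"linear":[0.056,-0.018,0],"gripper":80},{"delta_rot":[0,0,0],"linear":[0.056,-0.018,0],"gripper":80},{"delta_rot":[0,0,0],"linear":[0.056,-0.018,0],"gripper":80},{"delta_rot":[0,0,0],"linear":[0.056,-0.018,0],"gripper":80},{"delta_rot":[0,0,0],"linear":[0.056,-0.018,0.02],"gripper":80},{"delta_rot":[0,0,0],"linear":[0.056,-0.018,0.03],"gripper":80},{"delta_rot":[0,0,0],"linear":[0.05,-0.016,0.04],"gripper":80},{"delta_rot":[0,0,0],"linear":[0,0,0.03],"gripper":80},{"delta_rot":[0,0,0],"linear":[0,0,0],"gripper":80}]' && python3 - <<'E'
from h import *
plan(deck(-95,-100),0.10,DH-90)
c=capture("top");cv2.imwrite("pics/t1.png",cv2.resize(c["img"][120:270,320:480],None,fx=4,fy=4,interpolation=cv2.INTER_CUBIC))
print(proj(c,r.sense()["tcp_pos"]))
E
```

```text
time_s: 3.45
tcp_pos: [0.5903, -0.2271, 0.1029]
ee_rot: [[0.169, -0.986, -0.007], [-0.986, -0.169, 0.001], [-0.003, 0.007, -1.0]]
wrist_force: [-0.6, -0.4, 0.3]
gripper_width: 0.802
t 3.45 pos [ 0.5903 -0.2271  0.1029] head -80.29 rotvec [ 0.007   0.0027 -0.0016] lin(mm) [15.2 -6.2  2.9] F [-0.61 -0.35  0.25] w 0.802
[406.89687963 183.15566885]
```

View pics/t1.png

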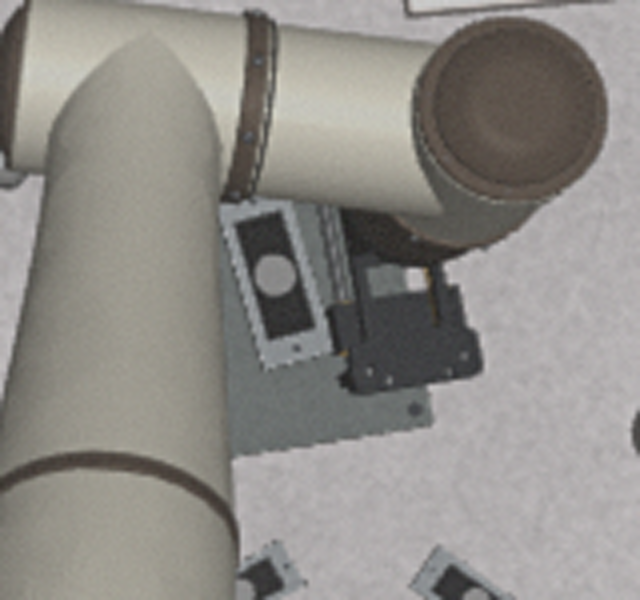

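The gripper hangs at about crop (410,330), over the deck's -y side. The carrier is at (275,275), still untouched. I'm still 15 mm short in tool x, so I'll close that before descending.

```bash
python3 -m crank '[{"delta_rot":[0,0,0],"linear":[0.01,-0.004,0],"gripper":80},{"delta_rot":[0,0,0],"linear":[0.005,-0.002,0],"gripper":80},{"delta_rot":[0,0,0],"linear":[0,0,0],"gripper":80}]' && python3 - <<'E'
from h import *
plan(deck(-95,-100),0.024,DH-90);print(todeck(r.sense()["tcp_pos"]))
E
```

```text
time_s: 3.88
tcp_pos: [0.6017, -0.2408, 0.1074]
ee_rot: [[0.17, -0.985, 0.002], [-0.985, -0.17, -0.0], [0.001, -0.002, -1.0]]
wrist_force: [0.4, -0.6, 0.1]
gripper_width: 0.801
t 3.88 pos [ 0.6017 -0.2408  0.1074] head -80.21 rotvec [-0.002  -0.0007 -0.0001] lin(mm) [-0.3  2.7 83.4] F [ 0.43 -0.62  0.08] w 0.801
[ -92.2925562  -100.29140011]
```

```bash
python3 -m crank '[{"delta_rot":[0,0,0],"linear":[0,0.001,0.03],"gripper":80},{"delta_rot":[0,0,0],"linear":[0,0.001,0.03],"gripper":80},{"delta_rot":[0,0,0],"linear":[0,0,0.016],"gripper":80},{"delta_rot":[0,0,0],"linear":[0,0,0.004],"gripper":80},{"delta_rot":[0,0,0],"linear":[0,0,0],"gripper":80},{"delta_rot":[0,0,0],"linear":[0,0,0],"gripper":80}]' && python3 - <<'E'
from h import *
plan(deck(-95,-100),0.024,DH-90);print(todeck(r.sense()["tcp_pos"]))
E
```

```text
time_s: 4.62
tcp_pos: [0.6, -0.2411, 0.0276]
ee_rot: [[0.17, -0.985, 0.002], [-0.985, -0.17, -0.001], [0.001, -0.002, -1.0]]
wrist_force: [-0.0, 0.1, -0.4]
gripper_width: 0.796
t 4.62 pos [ 0.6    -0.2411  0.0276] head -80.19 rotvec [-0.0022 -0.0009  0.0002] lin(mm) [-0.3  0.9  3.6] F [-0.01  0.12 -0.38] w 0.796
[ -94.08352784 -100.26086763]
```

```bash
python3 -m crank '[{"delta_rot":[0,0,0],"linear":[0,0,0.0035],"gripper":80},{"delta_rot":[0,0,0],"linear":[0,0,0],"gripper":80},{"delta_rot":[0,0,0],"linear":[-0.004,0,0],"gripper":80},{"delta_rot":[0,0,0],"linear":[-0.004,0,0],"gripper":80},{"delta_rot":[0,0,0],"linear":[-0.003,0,0],"gripper":80},{"delta_rot":[0,0,0],"linear":[-0.003,0,0],"gripper":80},{"delta_rot":[0,0,0],"linear":[-0.003,0,0],"gripper":80},{"delta_rot":[0,0,0],"linear":[-0.003,0,0],"gripper":80}]' && python3 - <<'E'
from h import *
plan(deck(-95,-63),0.024,DH-90);print(todeck(r.sense()["tcp_pos"]))
c=capture("top");cv2.imwrite("pics/t2.png",cv2.resize(c["img"][120:270,320:480],None,fx=4,fy=4,interpolation=cv2.INTER_CUBIC))
E
```

```text
time_s: 5.62
tcp_pos: [0.5956, -0.2212, 0.0228]
ee_rot: [[0.17, -0.985, -0.0], [-0.985, -0.17, -0.0], [0.0, 0.0, -1.0]]
wrist_force: [-0.9, -1.4, 0.4]
gripper_width: 0.803
t 5.62 pos [ 0.5956 -0.2212  0.0228] head -80.2 rotvec [ 0.0001 -0.0001 -0.    ] lin(mm) [-16.8   0.   -1.2] F [-0.91 -1.44  0.4 ] w 0.803
[-94.99424545 -79.84778052]
```

View pics/t2.png

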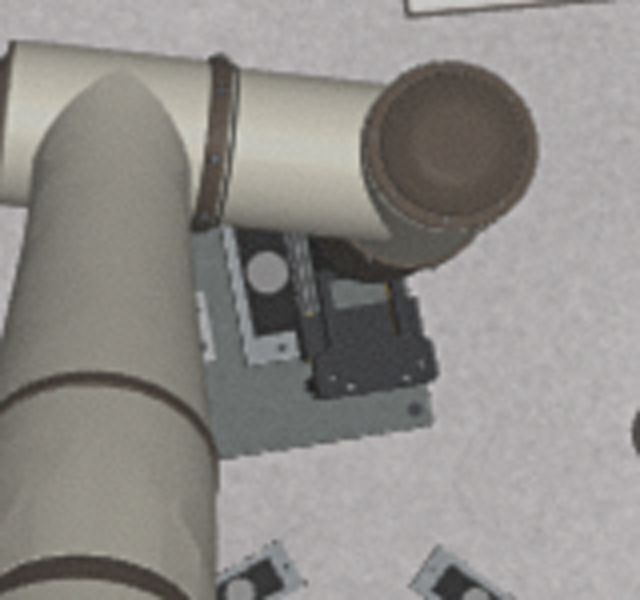

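The carrier (disc at crop (267,272)) has swung square and is moving with about 1.6 N on the fingers. Its dark window and disc stay visible, so I'll track those.

```bash
cat >> meas.py <<'E'
def disc(c,z=0.03,exp=None,n=''):
    """centre of the round disc in the carrier window, by colour/shape"""
    if exp is None: exp=todeckinv
    u,v=proj(c,[exp[0],exp[1],z]).astype(int)
    u0,v0=u-18,v-18
    g=crop4(c["img"],u0,v0,u+18,v+18).mean(2)
    m=(g<75).astype(np.uint8)*255   # window
    cs,h=cv2.findContours(m,cv2.RETR_CCOMP,cv2.CHAIN_APPROX_NONE)
    for k in cs:
        a=cv2.contourArea(k)
        if 16*8<a<16*60:
            (x,y),rad=cv2.minEnclosingCircle(k)
            if a>0.7*np.pi*rad**2:
                M=cv2.moments(k);x,y=M["m10"]/M["m00"],M["m01"]/M["m00"]
                x=(x+.5)/4-.5+u0;y=(y+.5)/4-.5+v0
                p=px2plane(c,x,y,z);print(n,'disc px',round(x,1),round(y,1),'r px',round(rad/4,1),'world',p.round(4),'deck',todeck(p).round(1),'stage',tostage(p).round(1))
E
python3 - <<'E'
from meas import *
c=capture("top")
disc(c,exp=deck(-95,-45))
plan(deck(-95,-63),0.024,DH-90)
E
```

```text
t 5.72 pos [ 0.5956 -0.2209  0.0228] head -80.19 rotvec [-0.0001  0.0002  0.0001] lin(mm) [-16.6   0.1  -1.2] F [-0.27  0.15  1.08] w 0.802
```

```bash
sed -i 's/m=(g<75).*/m=(g>105).astype(np.uint8)*255/' meas.py; python3 - <<'E'
from meas import *
c=capture("top")
disc(c,exp=deck(-95,-45))
E
python3 - <<'E'
from meas import *
c=capture("top")
u,v=proj(c,[*deck(-95,-45),.03]).astype(int)
g=crop4(c["img"],u-18,v-18,u+18,v+18).mean(2)
m=(g>105).astype(np.uint8)*255
for k in cv2.findContours(m,cv2.RETR_CCOMP,cv2.CHAIN_APPROX_NONE)[0]: print(cv2.contourArea(k)/16,cv2.minEnclosingCircle(k))
print(proj(c,[*deck(-95,-45),.03]))
cv2.imwrite("pics/d.png",cv2.hconcat([g.astype(np.uint8),m]))
E
```

```text
1.59375 ((1.5, 137.5), 5.700977325439453)
0.09375 ((120.5, 93.5), 3.5356338024139404)
2.5625 ((113.5, 95.40908813476562), 5.6133198738098145)
1.8125 ((142.5, 93.0), 8.01570987701416)
1.6875 ((109.5, 74.5), 5.522780418395996)
0.5 ((117.0, 71.5), 5.500100135803223)
74.96875 ((74.5, 71.83333587646484), 20.581912994384766)
2.125 ((105.5, 52.5), 5.522780418395996)
0.59375 ((112.5, 49.0), 4.031229019165039)
328.46875 ((51.5, 90.5), 73.5426025390625)
4.59375 ((23.5, 131.5), 8.514793395996094)
1.0 ((28.5, 117.5), 2.549609661102295)
3.84375 ((21.0, 111.0), 9.219644546508789)
0.71875 ((19.5, 98.5), 2.549609661102295)
1.5625 ((21.0, 84.0), 3.1623775959014893)
20.0625 ((38.5, 95.5), 22.638561248779297)
0.78125 ((18.5, 57.5), 2.549609661102295)
0.4375 ((17.5, 49.5), 1.581238865852356)
174.0625 ((87.77027130126953, 16.0), 57.500732421875)
0.0 ((25.0, 2.0), 2.0000998973846436)
1.25 ((2.0, 5.0), 5.385264873504639)
[386.5478787 188.7135366]
```

View pics/d.png

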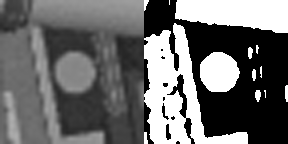

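```bash
sed -i 's/16\*8<a<16\*60/16*40<a<16*110/' meas.py; python3 - <<'E'
from meas import *
c=capture("top")
disc(c,exp=deck(-95,-45)); plan(deck(-95,-63),0.024,DH-90);print(todeck(r.sense()["tcp_pos"]))
E
```

```text
disc px 386.3 187.6 r px 5.1 world [ 0.5926 -0.1862  0.03  ] deck [-92.  -44.9] stage [  -6.3 -393.9]
t 5.88 pos [ 0.5958 -0.2212  0.0228] head -80.21 rotvec [-0.0003  0.     -0.0001] lin(mm) [-16.9   0.2  -1.2] F [-0.65 -0.1  -0.66] w 0.801
[-94.78956198 -79.88537733]
```

```bash
python3 -m crank '[{"delta_rot":[0,0,0],"linear":[-0.003,0,-0.0005],"gripper":80},{"delta_rot":[0,0,0],"linear":[-0.003,0,-0.0005],"gripper":80},{"delta_rot":[0,0,0],"linear":[-0.003,0,0],"gripper":80},{"delta_rot":[0,0,0],"linear":[-0.003,0,0],"gripper":80},{"delta_rot":[0,0,0],"linear":[-0.003,0,0],"gripper":80},{"delta_rot":[0,0,0],"linear":[-0.001,0,0],"gripper":80},{"delta_rot":[0,0,0],"linear":[0,0,0],"gripper":80}]' && python3 - <<'E'
from meas import *
c=capture("top");cv2.imwrite("pics/t3.png",cv2.resize(c["img"][120:270,320:480],None,fx=4,fy=4,interpolation=cv2.INTER_CUBIC))
disc(c,exp=deck(-92,-29)); plan(deck(-95,-63),0.024,DH-90);print(todeck(r.sense()["tcp_pos"]))
E
```

```text
time_s: 6.75
tcp_pos: [0.5929, -0.2053, 0.0238]
ee_rot: [[0.17, -0.985, -0.0], [-0.985, -0.17, 0.0], [-0.0, 0.0, -1.0]]
wrist_force: [0.0, -0.0, 0.4]
gripper_width: 0.803
 disc px 380.5 188.5 r px 5.1 world [ 0.5899 -0.1706  0.03  ] deck [-92.  -29.1] stage [  -6.  -378.1]
t 6.8 pos [ 0.5929 -0.2054  0.0238] head -80.2 rotvec [ 0.      0.0001 -0.    ] lin(mm) [-0.8  0.1 -0.2] F [-0.18  0.31 -0.76] w 0.805
[-94.94074008 -63.83331998]
```

View pics/t3.png

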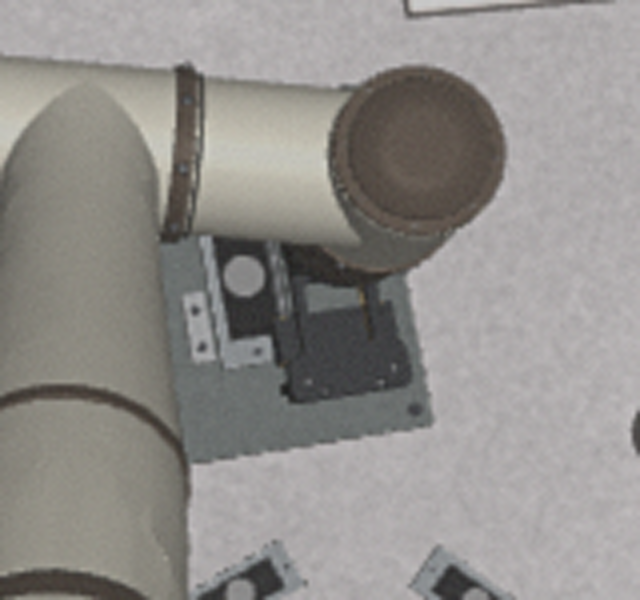

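```bash
python3 -m crank '[{"delta_rot":[0,0,0],"linear":[0.012,0,0],"gripper":80},{"delta_rot":[0,0,0],"linear":[0,0,-0.03],"gripper":80},{"delta_rot":[0,0,0],"linear":[0,0.03,0],"gripper":0},{"delta_rot":[0,0,0],"linear":[-0.02,0.04,0],"gripper":0},{"delta_rot":[0,0,0],"linear":[-0.027,0.012,0],"gripper":0},{"delta_rot":[0,0,0],"linear":[0,0,0],"gripper":0},{"delta_rot":[0,0,0],"linear":[0,0,0],"gripper":0}]' && python3 - <<'E'
from meas import *
c=capture("top")
disc(c,exp=deck(-92,-29)); plan(deck(-176,-29),0.024,DH-90);print(todeck(r.sense()["tcp_pos"]))
E
```

```text
time_s: 7.68
tcp_pos: [0.5073, -0.1856, 0.0542]
ee_rot: [[0.17, -0.985, 0.001], [-0.985, -0.17, -0.0], [0.001, -0.001, -1.0]]
wrist_force: [0.7, -0.1, -0.2]
gripper_width: 0.317
t 7.72 pos [ 0.5073 -0.1856  0.054 ] head -80.22 rotvec [-0.0012 -0.0006 -0.0003] lin(mm) [-0.8  0.1 30. ] F [ 0.27 -0.28  0.21] w 0.272
[-175.91729112  -29.82449193]
```

```bash
python3 -m crank '[{"delta_rot":[0,0,0],"linear":[0,0,0],"gripper":0},{"delta_rot":[0,0,0],"linear":[0,0,0],"gripper":0},{"delta_rot":[0,0,0],"linear":[-0.001,0,0.015],"gripper":0},{"delta_rot":[0,0,0],"linear":[0,0,0.015],"gripper":0},{"delta_rot":[0,0,0],"linear":[0,0,0],"gripper":0},{"delta_rot":[0,0,0],"linear":[0,0,0],"gripper":0}]' && python3 - <<'E'
from meas import *
c=capture("top");cv2.imwrite("pics/t4.png",cv2.resize(c["img"][120:270,320:480],None,fx=4,fy=4,interpolation=cv2.INTER_CUBIC))
disc(c,exp=deck(-92,-29)); plan(deck(-140,-29),0.024,DH-90);print(todeck(r.sense()["tcp_pos"]))
E
```

```text
time_s: 8.48
tcp_pos: [0.5059, -0.184, 0.0234]
ee_rot: [[0.17, -0.985, -0.001], [-0.985, -0.17, -0.0], [-0.0, 0.001, -1.0]]
wrist_force: [-0.5, 0.2, 0.7]
gripper_width: 0.009
t 8.53 pos [ 0.5061 -0.1839  0.0238] head -80.19 rotvec [ 0.0001 -0.0001  0.0002] lin(mm) [  1.1 -36.9  -0.2] F [-0.62  0.4   0.56] w 0.003
[-176.86068613  -27.93290332]
```

View pics/t4.png

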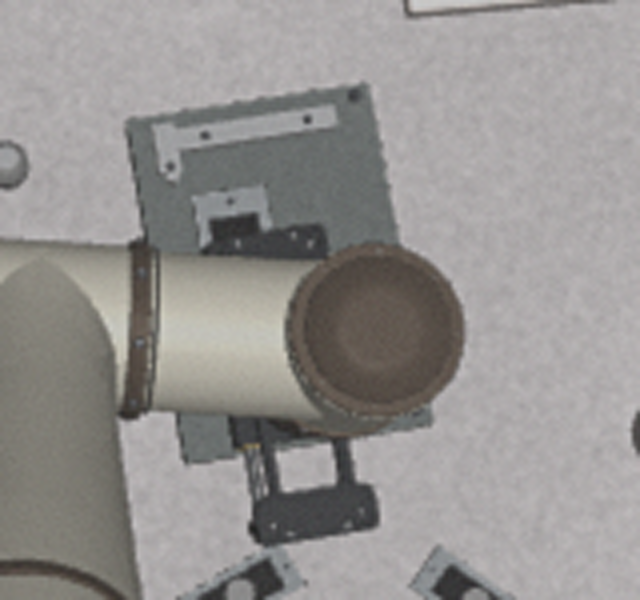

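```bash
python3 -m crank '[{"delta_rot":[0,0,0],"linear":[0.001,-0.004,0],"gripper":0},{"delta_rot":[0,0,0],"linear":[0,-0.003,0],"gripper":0},{"delta_rot":[0,0,0],"linear":[0,-0.003,0],"gripper":0},{"delta_rot":[0,0,0],"linear":[0,-0.003,0],"gripper":0},{"delta_rot":[0,0,0],"linear":[0,-0.003,0],"gripper":0},{"delta_rot":[0,0,0],"linear":[0,-0.003,0],"gripper":0},{"delta_rot":[0,0,0],"linear":[0,-0.003,0],"gripper":0},{"delta_rot":[0,0,0],"linear":[0,0,0],"gripper":0}]' && python3 - <<'E'
from meas import *
c=capture("top");cv2.imwrite("pics/t5.png",cv2.resize(c["img"][130:220,340:450],None,fx=6,fy=6,interpolation=cv2.INTER_CUBIC))
plan(deck(-140,-29),0.024,DH-90);print(todeck(r.sense()["tcp_pos"]))
E
```

```text
time_s: 9.52
tcp_pos: [0.5284, -0.1812, 0.0238]
ee_rot: [[0.17, -0.985, 0.001], [-0.985, -0.17, -0.0], [0.0, -0.001, -1.0]]
wrist_force: [0.9, -0.2, -0.2]
gripper_width: 0.005
t 9.57 pos [ 0.5284 -0.1812  0.0238] head -80.2 rotvec [-0.0009 -0.0002  0.    ] lin(mm) [ -0.  -14.4  -0.2] F [-0.41  0.17  0.62] w 0.006
[-154.43518706  -29.00110414]
```

View pics/t5.png

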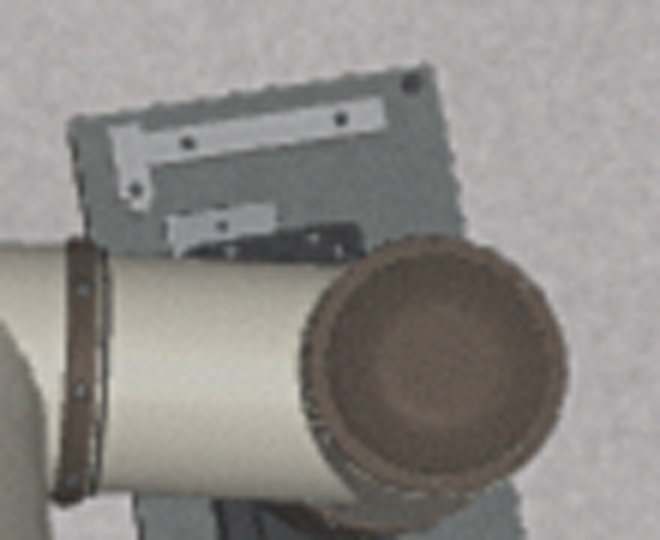

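```bash
python3 - <<'E'
from meas import *
c=capture("top")
def f(n,u,v,z): p=px2plane(c,u,v,z);print(n,todeck(p).round(1))
f('lead edge',340+221/6,130+208/6,.03);f('corner L',340+168/6,130+213/6,.03);f('corner R',340+275/6,130+203/6,.03)
f('fence inner edge @L',340+150/6,130+165/6,.032);f('@R',340+385/6,130+129/6,.032); f('near long fence inner, end',340+155/6,130+200/6,.032)
E
```

```text
lead edge [-25.7 -30.8]
corner L [-24.2  -6.7]
corner R [-27.4 -55.3]
fence inner edge @L [-1.5 -2.2]
@R [  -2.  -110.4]
near long fence inner, end [-17.8  -1.7]
```

The leading edge, crop (168,213) to (275,203), is tilted about 3.5° clockwise from the end fence. The narrow contact let the carrier turn slightly. I'll back off and push instead with two fingertips spread across the short edge. That tool heading also suits the later grasp.

```bash
python3 -m crank '[{"delta_rot":[0,0,0],"linear":[0,0.012,0],"gripper":0},{"delta_rot":[0,0,0],"linear":[0,0.02,-0.04],"gripper":20},{"delta_rot":[0,0,-0.18],"linear":[0,0,0],"gripper":20},{"delta_rot":[0,0,-0.18],"linear":[0,0,0],"gripper":20},{"delta_rot":[0,0,-0.18],"linear":[0,0,0],"gripper":20},{"delta_rot":[0,0,-0.18],"linear":[0,0,0],"gripper":20},{"delta_rot":[0,0,-0.18],"linear":[0,0,0],"gripper":20},{"delta_rot":[0,0,-0.18],"linear":[0,0,0],"gripper":20},{"delta_rot":[0,0,-0.18],"linear":[0,0,0],"gripper":20},{"delta_rot":[0,0,-0.18],"linear":[0,0,0],"gripper":20}]' && python3 - <<'E'
from meas import *
c=capture("top");cv2.imwrite("pics/t6.png",cv2.resize(c["img"][130:250,340:460],None,fx=5,fy=5,interpolation=cv2.INTER_CUBIC))
plan(deck(-175,-28),0.024,DH);print(todeck(r.sense()["tcp_pos"]))
E
```

```text
time_s: 10.88
tcp_pos: [0.4954, -0.1867, 0.0638]
ee_rot: [[0.999, 0.046, -0.0], [0.046, -0.999, 0.0], [-0.0, -0.0, -1.0]]
wrist_force: [0.2, -0.6, 0.1]
gripper_width: 0.196
t 10.93 pos [ 0.4954 -0.1867  0.0638] head 2.84 rotvec [-0.0002  0.0003 -0.1214] lin(mm) [12.9 -0.8 39.8] F [ 1.3  -0.16  0.81] w 0.201
[-187.87276493  -28.83282601]
```

View pics/t6.png

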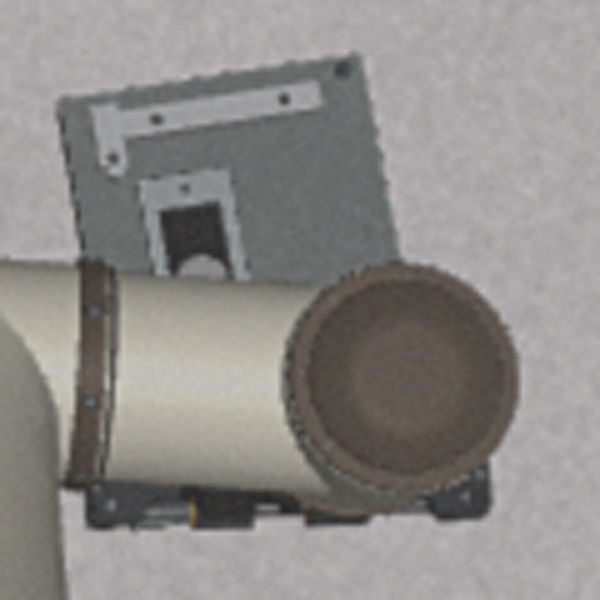

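```bash
python3 -m crank '[{"delta_rot":[0,0,-0.1214],"linear":[0,0,0],"gripper":20},{"delta_rot":[0,0,0],"linear":[0.012,0,0.01],"gripper":20},{"delta_rot":[0,0,0],"linear":[0,0,0.02],"gripper":20},{"delta_rot":[0,0,0],"linear":[0,0,0.009],"gripper":20},{"delta_rot":[0,0,0],"linear":[0,0,0],"gripper":20},{"delta_rot":[0,0,0],"linear":[0,0,0],"gripper":20}]' && python3 - <<'E'
from meas import *
plan(deck(-175,-28),0.024,DH);print(todeck(r.sense()["tcp_pos"]))
E
```

```text
time_s: 11.68
tcp_pos: [0.5086, -0.1848, 0.0251]
ee_rot: [[0.987, 0.16, 0.001], [0.16, -0.987, -0.0], [0.001, 0.0, -1.0]]
wrist_force: [-0.2, 0.1, 0.6]
gripper_width: 0.202
t 11.68 pos [ 0.5086 -0.1848  0.0251] head 9.23 rotvec [ 0.0003 -0.0008 -0.0099] lin(mm) [-0.5 -1.2  1.1] F [-0.24  0.09  0.61] w 0.202
[-174.48651677  -29.20268954]
```

```bash
python3 -m crank '[{"delta_rot":[0,0,-0.01],"linear":[0.004,-0.001,0.001],"gripper":20},{"delta_rot":[0,0,0],"linear":[0.004,0,0],"gripper":20},{"delta_rot":[0,0,0],"linear":[0.004,0,0],"gripper":20},{"delta_rot":[0,0,0],"linear":[0.003,0,0],"gripper":20},{"delta_rot":[0,0,0],"linear":[0.003,0,0],"gripper":20},{"delta_rot":[0,0,0],"linear":[0.003,0,0],"gripper":20},{"delta_rot":[0,0,0],"linear":[0.003,0,0],"gripper":20},{"delta_rot":[0,0,0],"linear":[0.003,0,0],"gripper":20},{"delta_rot":[0,0,0],"linear":[0.003,0,0],"gripper":20},{"delta_rot":[0,0,0],"linear":[0.003,0,0],"gripper":20}]' && python3 - <<'E'
from meas import *
c=capture("top");cv2.imwrite("pics/t7.png",cv2.resize(c["img"][130:250,340:460],None,fx=5,fy=5,interpolation=cv2.INTER_CUBIC))
plan(deck(-132,-28),0.024,DH);print(todeck(r.sense()["tcp_pos"]))
E
```

```text
time_s: 12.92
tcp_pos: [0.5407, -0.1781, 0.0237]
ee_rot: [[0.985, 0.171, -0.0], [0.171, -0.985, 0.0], [-0.0, -0.0, -1.0]]
wrist_force: [-1.7, -0.4, -0.3]
gripper_width: 0.202
t 12.97 pos [ 0.5413 -0.1781  0.0237] head 9.85 rotvec [ 0.0002 -0.0006  0.0008] lin(mm) [ 9.2 -0.1 -0.3] F [-0.59  0.47 -0.04] w 0.201
[-141.19700673  -28.14145758]
```

View pics/t7.png

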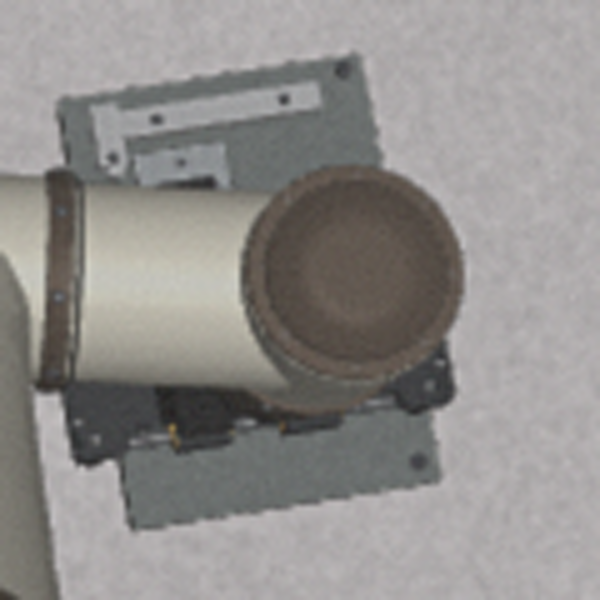

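```bash
python3 -m crank '[{"delta_rot":[0,0,0],"linear":[0.003,0,0],"gripper":20},{"delta_rot":[0,0,0],"linear":[0.003,0,0],"gripper":20},{"delta_rot":[0,0,0],"linear":[0.002,0,0],"gripper":20},{"delta_rot":[0,0,0],"linear":[0.001,0,0],"gripper":20},{"delta_rot":[0,0,0],"linear":[0,0,0],"gripper":20}]' && python3 - <<'E'
from meas import *
c=capture("top");cv2.imwrite("pics/t8.png",cv2.resize(c["img"][135:195,345:425],None,fx=8,fy=8,interpolation=cv2.INTER_CUBIC))
plan(deck(-132,-28),0.024,DH);print(todeck(r.sense()["tcp_pos"]))
E
```

```text
time_s: 13.6
tcp_pos: [0.5495, -0.1766, 0.0238]
ee_rot: [[0.985, 0.171, 0.0], [0.171, -0.985, 0.0], [0.0, 0.0, -1.0]]
wrist_force: [-1.0, 0.7, -0.2]
gripper_width: 0.203
t 13.65 pos [ 0.5496 -0.1766  0.0238] head 9.84 rotvec [ 0.0001 -0.0005  0.0006] lin(mm) [ 0.7 -0.1 -0.2] F [-0.89 -0.42 -0.02] w 0.204
[-132.73359131  -28.07501164]
```

View pics/t8.png

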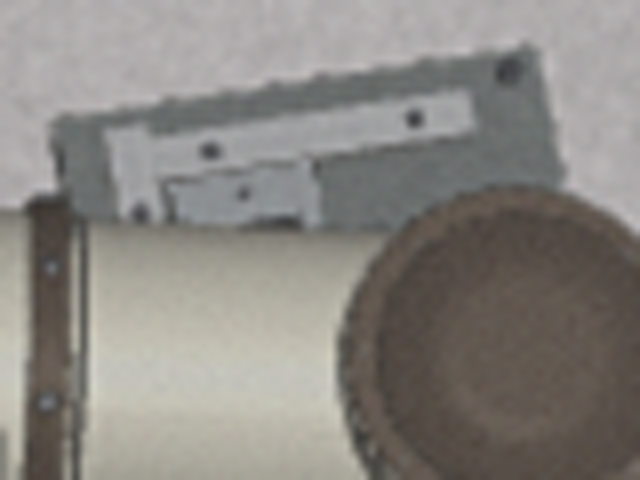

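```bash
python3 -m crank '[{"delta_rot":[0,0,0],"linear":[-0.01,0,0],"gripper":20},{"delta_rot":[0,0,0],"linear":[0,0,-0.03],"gripper":0},{"delta_rot":[0,0,0],"linear":[0,0.03,0],"gripper":0},{"delta_rot":[0,0,0],"linear":[0.03,0.02,0],"gripper":0},{"delta_rot":[0,0,0],"linear":[0.04,0,0],"gripper":0},{"delta_rot":[0,0,0],"linear":[0.012,0,0],"gripper":0},{"delta_rot":[0,0,0],"linear":[0,0,0.01],"gripper":0},{"delta_rot":[0,0,0],"linear":[0,0,0],"gripper":0}]' && python3 - <<'E'
from meas import *
plan(deck(-61,-78),0.024,DH);print(todeck(r.sense()["tcp_pos"]))
E
```

```text
time_s: 14.65
tcp_pos: [0.6265, -0.2133, 0.0422]
ee_rot: [[0.985, 0.17, -0.004], [0.17, -0.985, 0.001], [-0.004, -0.002, -1.0]]
wrist_force: [0.5, 0.2, 0.1]
gripper_width: 0.006
t 14.65 pos [ 0.6265 -0.2133  0.0422] head 9.8 rotvec [-0.0017  0.0039  0.    ] lin(mm) [ 2.2  0.7 18.2] F [0.48 0.18 0.06] w 0.006
[-63.23056603 -77.33497906]
```

```bash
python3 -m crank '[{"delta_rot":[0,0,0],"linear":[0.001,0.001,0.012],"gripper":0},{"delta_rot":[0,0,0],"linear":[0,0,0.006],"gripper":0},{"delta_rot":[0,0,0],"linear":[0,0,0],"gripper":0},{"delta_rot":[0,0,0],"linear":[0,0,0],"gripper":0}]' && python3 - <<'E'
from meas import *
c=capture("top");cv2.imwrite("pics/t9.png",cv2.resize(c["img"][135:235,335:435],None,fx=6,fy=6,interpolation=cv2.INTER_CUBIC))
disc(c,exp=deck(-62,-28))
plan(deck(-61,-70),0.024,DH);print(todeck(r.sense()["tcp_pos"]))
E
```

```text
time_s: 15.15
tcp_pos: [0.6302, -0.2144, 0.026]
ee_rot: [[0.985, 0.171, 0.0], [0.171, -0.985, -0.0], [0.0, 0.0, -1.0]]
wrist_force: [-1.1, -0.1, -0.5]
gripper_width: 0.007
t 15.2 pos [ 0.6303 -0.2144  0.0261] head 9.84 rotvec [ 0.0003 -0.0006  0.0007] lin(mm) [-1.3 -9.1  2.1] F [ 0.37 -0.22 -0.05] w 0.008
[-59.66150577 -79.13746501]
```

View pics/t9.png

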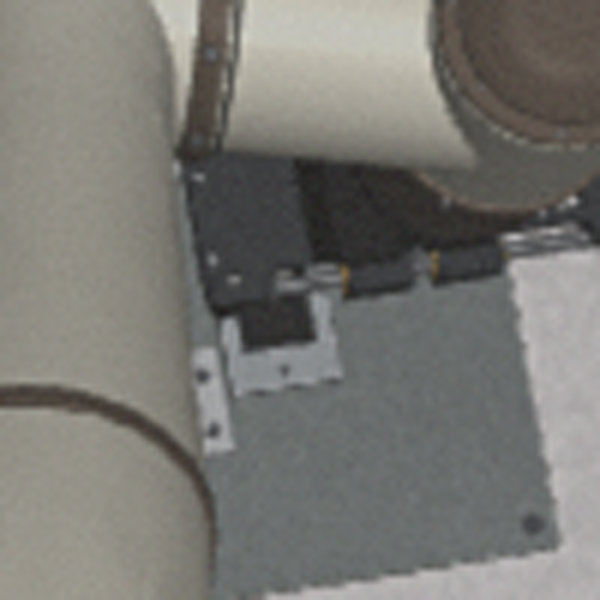

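```bash
python3 -m crank '[{"delta_rot":[0,0,0],"linear":[-0.001,-0.003,0.002],"gripper":0},{"delta_rot":[0,0,0],"linear":[0,-0.003,0],"gripper":0},{"delta_rot":[0,0,0],"linear":[0,-0.002,0],"gripper":0},{"delta_rot":[0,0,0],"linear":[0,-0.002,0],"gripper":0},{"delta_rot":[0,0,0],"linear":[0,-0.001,0],"gripper":0},{"delta_rot":[0,0,0],"linear":[0,-0.001,0],"gripper":0}]'; python3 -m crank '[{"delta_rot":[0,0,0],"linear":[0,-0.001,0],"gripper":0}]' | grep -E "tcp|force";python3 -m crank '[{"delta_rot":[0,0,0],"linear":[0,-0.0007,0],"gripper":0}]' | grep -E "tcp|force"
```

```text
time_s: 15.95
tcp_pos: [0.627, -0.2027, 0.0238]
ee_rot: [[0.985, 0.171, 0.0], [0.171, -0.985, -0.0], [0.0, 0.0, -1.0]]
wrist_force: [-0.0, 0.3, 0.2]
gripper_width: 0.003
tcp_pos: [0.6268, -0.2017, 0.0238]
wrist_force: [0.2, 0.4, -0.5]
tcp_pos: [0.6267, -0.201, 0.0238]
wrist_force: [-0.2, 1.3, 0.1]
```

```bash
python3 - <<'E'
from meas import *
c=capture("top");cv2.imwrite("pics/t10.png",cv2.resize(c["img"][165:225,350:410],None,fx=8,fy=8,interpolation=cv2.INTER_CUBIC))
plan(deck(-61,-65),0.024,DH);print(todeck(r.sense()["tcp_pos"]))
E
```

```text
t 16.25 pos [ 0.6267 -0.2009  0.0238] head 9.84 rotvec [-0.      0.      0.0006] lin(mm) [-0.1 -0.2 -0.2] F [ 0.3   0.16 -0.33] w 0.003
[-60.9108986  -65.23275862]
```

View pics/t10.png

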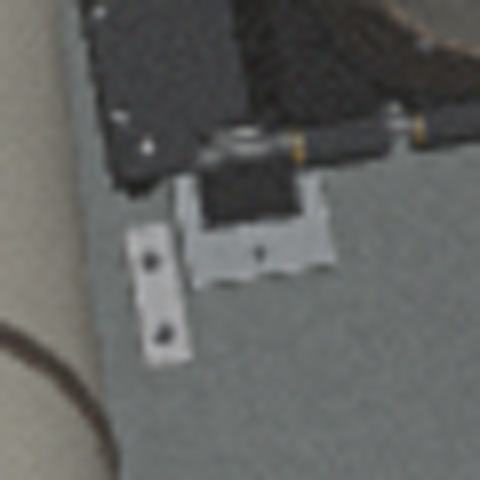

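The gap between the far fence's inner edge (~(177,270)) and the carrier's edge (~(191,270)) is still about 4 mm, with no contact force yet. I'll keep creeping in.

```bash
for i in 1 2 3; do python3 -m crank '[{"delta_rot":[0,0,0],"linear":[0,-0.001,0],"gripper":0}]' | grep -E "tcp|force"; done; python3 - <<'E'
from meas import *
c=capture("top");cv2.imwrite("pics/t11.png",cv2.resize(c["img"][165:225,350:410],None,fx=8,fy=8,interpolation=cv2.INTER_CUBIC))
plan(deck(-61,-65),0.024,DH);print(todeck(r.sense()["tcp_pos"]))
E
```

```text
tcp_pos: [0.6265, -0.2001, 0.0237]
wrist_force: [-0.4, -0.0, -0.5]
tcp_pos: [0.6264, -0.199, 0.0238]
wrist_force: [-0.9, -0.2, 0.0]
tcp_pos: [0.6262, -0.198, 0.0238]
wrist_force: [-0.7, 0.2, -0.1]
t 16.68 pos [ 0.6262 -0.1979  0.0238] head 9.84 rotvec [-0.      0.      0.0007] lin(mm) [-0.1  2.8 -0.2] F [-0.71  0.07  0.67] w 0.008
[-60.90295668 -62.16125861]
```

View pics/t11.png

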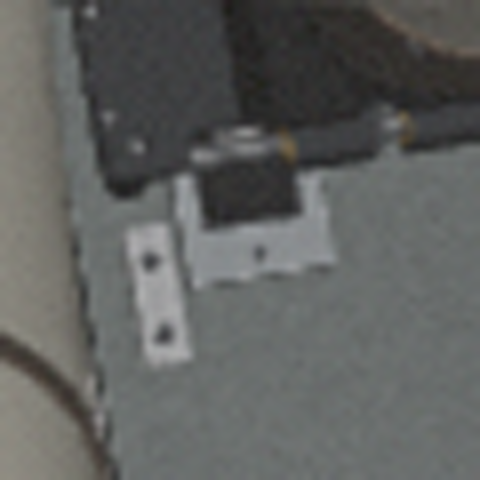

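```bash
for i in 1 2 3; do python3 -m crank '[{"delta_rot":[0,0,0],"linear":[0,-0.001,0],"gripper":0}]' | grep -E "tcp|force"; done; python3 - <<'E'
from meas import *
c=capture("top");cv2.imwrite("pics/t12.png",cv2.resize(c["img"][165:225,350:410],None,fx=8,fy=8,interpolation=cv2.INTER_CUBIC))
plan(deck(-61,-65),0.024,DH);print(todeck(r.sense()["tcp_pos"]))
E
```

```text
tcp_pos: [0.6261, -0.1972, 0.0238]
wrist_force: [0.5, -0.7, 0.1]
tcp_pos: [0.6259, -0.1962, 0.0238]
wrist_force: [-0.2, -0.5, -0.5]
tcp_pos: [0.6257, -0.1952, 0.0238]
wrist_force: [-0.5, -0.5, -0.1]
t 17.1 pos [ 0.6257 -0.195   0.0238] head 9.84 rotvec [ 0.     -0.      0.0006] lin(mm) [-0.1  5.8 -0.2] F [-0.29 -0.01  0.22] w 0.005
[-60.90337401 -59.24225679]
```

View pics/t12.png

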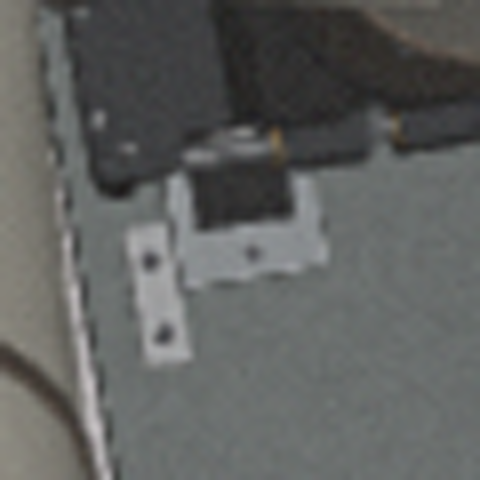

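The carrier is moving now; the gap is about 7 crop px (~2 mm).

```bash
python3 -m crank '[{"delta_rot":[0,0,0],"linear":[0,-0.001,0],"gripper":0}]' | grep -E "tcp|force"; for i in 1 2; do python3 -m crank '[{"delta_rot":[0,0,0],"linear":[0,-0.0005,0],"gripper":0}]' | grep -E "tcp|force"; done; python3 - <<'E'
from meas import *
c=capture("top");cv2.imwrite("pics/t13.png",cv2.resize(c["img"][165:225,350:410],None,fx=8,fy=8,interpolation=cv2.INTER_CUBIC))
plan(deck(-61,-65),0.024,DH);print(todeck(r.sense()["tcp_pos"]))
E
```

```text
tcp_pos: [0.6255, -0.1942, 0.0238]
wrist_force: [0.1, -0.2, -0.0]
tcp_pos: [0.6254, -0.1937, 0.0238]
wrist_force: [-0.2, -1.6, -0.5]
tcp_pos: [0.6253, -0.1937, 0.0238]
wrist_force: [0.3, -4.8, -0.5]
t 17.52 pos [ 0.6254 -0.1937  0.0239] head 9.84 rotvec [ 0.0007 -0.      0.0007] lin(mm) [-0.1  7.2 -0.1] F [ 0.35 -4.01 -0.3 ] w 0.002
[-60.94767377 -57.83772928]
```

View pics/t13.png

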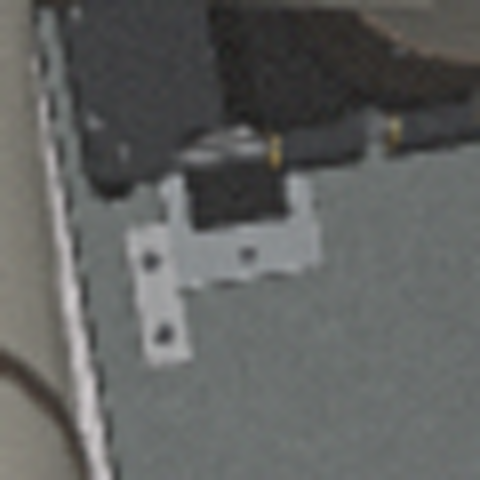

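At 17.5 s there is a 4.8 N rise and the image shows the carrier flush with the far fence piece: it is seated in y. Now for the final x seating from the free end.

```bash
python3 -m crank '[{"delta_rot":[0,0,0],"linear":[0,0.01,0],"gripper":0},{"delta_rot":[0,0,0],"linear":[0,0,-0.03],"gripper":20},{"delta_rot":[0,0,0],"linear":[-0.03,0,0],"gripper":20},{"delta_rot":[0,0,0],"linear":[-0.03,-0.023,0],"gripper":20},{"delta_rot":[0,0,0],"linear":[-0.021,-0.02,0],"gripper":20},{"delta_rot":[0,0,0],"linear":[0,0,0.005],"gripper":20},{"delta_rot":[0,0,0],"linear":[0,0,0.005],"gripper":20}]' && python3 - <<'E'
from meas import *
plan(deck(-142,-25),0.024,DH);print(todeck(r.sense()["tcp_pos"]))
E
```

```text
time_s: 18.4
tcp_pos: [0.5409, -0.1747, 0.0439]
ee_rot: [[0.985, 0.171, 0.001], [0.171, -0.985, -0.0], [0.001, 0.0, -1.0]]
wrist_force: [0.3, 0.6, 0.6]
gripper_width: 0.205
t 18.4 pos [ 0.5409 -0.1747  0.0439] head 9.84 rotvec [ 0.0003 -0.0014  0.0007] lin(mm) [-1.   0.2 19.9] F [0.28 0.59 0.56] w 0.205
[-141.00418328  -24.78464651]
```

```bash
python3 -m crank '[{"delta_rot":[0,0,0],"linear":[-0.001,0,0.012],"gripper":20},{"delta_rot":[0,0,0],"linear":[0,0,0.008],"gripper":20},{"delta_rot":[0,0,0],"linear":[0,0,0],"gripper":20},{"delta_rot":[0,0,0],"linear":[0.003,0,0],"gripper":20},{"delta_rot":[0,0,0],"linear":[0.003,0,0],"gripper":20},{"delta_rot":[0,0,0],"linear":[0.001,0,0],"gripper":20},{"delta_rot":[0,0,0],"linear":[0.001,0,0],"gripper":20}]'; for i in 1 2; do python3 -m crank '[{"delta_rot":[0,0,0],"linear":[0.0005,0,0],"gripper":20}]' | grep -E "tcp|force"; done; python3 - <<'E'
from meas import *
c=capture("top");cv2.imwrite("pics/t14.png",cv2.resize(c["img"][135:195,345:425],None,fx=8,fy=8,interpolation=cv2.INTER_CUBIC))
plan(deck(-142,-25),0.024,DH);print(todeck(r.sense()["tcp_pos"]))
E
```

```text
time_s: 19.27
tcp_pos: [0.547, -0.1732, 0.024]
ee_rot: [[0.985, 0.171, 0.0], [0.171, -0.985, 0.0], [0.0, 0.0, -1.0]]
wrist_force: [-0.1, 0.0, -1.1]
gripper_width: 0.2
tcp_pos: [0.5473, -0.1732, 0.0239]
wrist_force: [-0.3, -0.4, -0.3]
tcp_pos: [0.5477, -0.1731, 0.0238]
wrist_force: [0.1, 1.3, -0.4]
t 19.57 pos [ 0.5478 -0.1731  0.0238] head 9.84 rotvec [ 0.     -0.      0.0006] lin(mm) [-8.1  0.6 -0.2] F [-0.11 -0.81  0.46] w 0.202
[-133.89385214  -24.37434698]
```

View pics/t14.png

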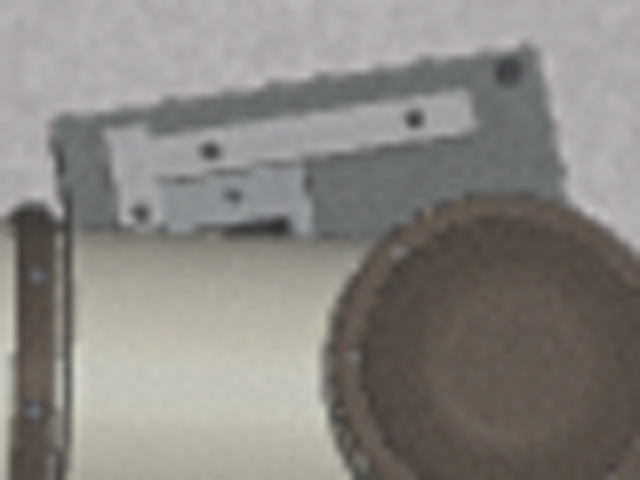

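```bash
for i in 1 2 3 4; do python3 -m crank '[{"delta_rot":[0,0,0],"linear":[0.0006,0,0],"gripper":20}]' | grep -E "tcp|force"; done
```

```text
tcp_pos: [0.5483, -0.173, 0.0238]
wrist_force: [0.4, -0.7, -0.3]
tcp_pos: [0.5489, -0.1729, 0.0238]
wrist_force: [-0.3, -1.2, 0.8]
tcp_pos: [0.549, -0.1729, 0.0237]
wrist_force: [-1.4, -0.4, 0.6]
tcp_pos: [0.5496, -0.1728, 0.0237]
wrist_force: [-1.4, -0.1, 0.7]
```

```bash
for i in 1 2 3; do python3 -m crank '[{"delta_rot":[0,0,0],"linear":[0.0005,0,0],"gripper":20}]' | grep -E "tcp|force"; done
```

```text
tcp_pos: [0.5496, -0.1728, 0.0237]
wrist_force: [-4.1, -2.2, 2.6]
tcp_pos: [0.5496, -0.1727, 0.0236]
wrist_force: [-5.5, -1.2, 4.6]
tcp_pos: [0.5496, -0.1727, 0.0237]
wrist_force: [-7.1, -1.5, 3.9]
```

The arm stopped at x=0.5496 with force rising to 7 N: seated in x. Next: back off, rise, open and move over the carrier's middle.

```bash
python3 -m crank '[{"delta_rot":[0,0,0],"linear":[-0.012,0,0],"gripper":20},{"delta_rot":[0,0,0],"linear":[0,0,-0.04],"gripper":20},{"delta_rot":[0,0,0],"linear":[-0.01,0.05,-0.03],"gripper":100},{"delta_rot":[0,0,0],"linear":[0,0.05,0],"gripper":100},{"delta_rot":[0,0,0],"linear":[0,0.03,0],"gripper":100},{"delta_rot":[0,0,0],"linear":[0,0,0],"gripper":100}]' && python3 - <<'E'
from meas import *
c=capture("top");cv2.imwrite("pics/t15.png",cv2.resize(c["img"][130:240,340:450],None,fx=5,fy=5,interpolation=cv2.INTER_CUBIC))
disc(c,exp=deck(-60,-25))
plan(deck(-60,-25),0.06,DH);print(todeck(r.sense()["tcp_pos"]))
E
```

```text
time_s: 21.2
tcp_pos: [0.5527, -0.3061, 0.0935]
ee_rot: [[0.986, 0.168, 0.002], [0.168, -0.986, -0.001], [0.002, 0.001, -1.0]]
wrist_force: [-0.5, -0.0, -0.4]
gripper_width: 0.566
t 21.25 pos [ 0.5522 -0.3049  0.0935] head 9.74 rotvec [ 0.0002 -0.0013 -0.0011] lin(mm) [  92.  -130.    33.5] F [-0.41 -0.03  0.67] w 0.617
[-151.95746096 -154.96772952]
```

View pics/t15.png

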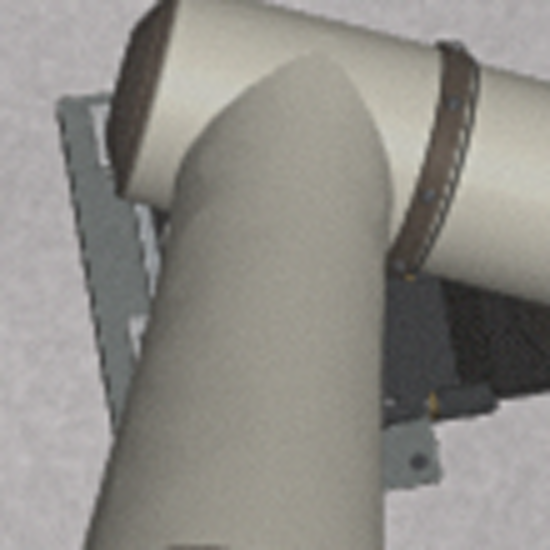

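The arm hides the carrier in the top view, so I'll check with the side view.

```bash
python3 - <<'E'
from meas import *
c=capture("side");i=c["img"].copy()
cv2.imwrite("pics/s1.png",cv2.resize(i[140:205,275:380],None,fx=7,fy=7,interpolation=cv2.INTER_CUBIC))
for x,y,z in[(0,0,.03),(0,-50,.03),(-120,-50,.03),(-120,0,.03)]: print((proj(c,[*deck(x,y),z])-[275,140])*7)
E
```

```text
[142.25850189 229.59465034]
[172.9340424  159.84944131]
[413.42579057 203.89269948]
[388.41117058 275.93221301]
```

View pics/s1.png

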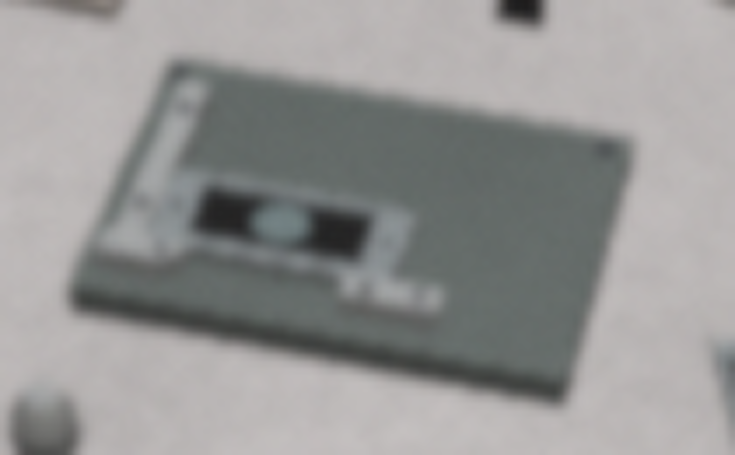

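The side view shows the carrier flush against the end fence and both pieces of the long fence, with the disc at crop (283,222). On to the grasp.

```bash
python3 -m crank '[{"delta_rot":[0,0,0],"linear":[0.03,-0.04,0],"gripper":100},{"delta_rot":[0,0,0],"linear":[0.03,-0.045,0],"gripper":100},{"delta_rot":[0,0,0],"linear":[0.03,-0.045,0.01],"gripper":100},{"delta_rot":[0,0,0],"linear":[0,0,0.01],"gripper":100},{"delta_rot":[0,0,0],"linear":[0,0,0],"gripper":100},{"delta_rot":[0,0,0],"linear":[0,0,0],"gripper":100}]' && python3 - <<'E'
from meas import *
plan(deck(-60,-25),0.022,DH);print(todeck(r.sense()["tcp_pos"]))
E
```

```text
time_s: 22.05
tcp_pos: [0.6182, -0.1615, 0.074]
ee_rot: [[0.985, 0.17, 0.0], [0.17, -0.985, -0.0], [0.0, 0.0, -1.0]]
wrist_force: [-0.0, -0.5, 1.1]
gripper_width: 0.996
t 22.05 pos [ 0.6182 -0.1615  0.074 ] head 9.79 rotvec [ 0.0002 -0.0001 -0.0001] lin(mm) [ 2.5  0.1 52. ] F [-0.04 -0.47  1.11] w 0.996
[-62.53422527 -24.92083576]
```

```bash
python3 -m crank '[{"delta_rot":[0,0,0],"linear":[0.0005,0.0016,0.02],"gripper":100},{"delta_rot":[0,0,0],"linear":[0,0,0.02],"gripper":100},{"delta_rot":[0,0,0],"linear":[0,0,0.011],"gripper":100},{"delta_rot":[0,0,0],"linear":[0,0,0],"gripper":100},{"delta_rot":[0,0,0],"linear":[0,0,0],"gripper":100}]' && python3 - <<'E'
from meas import *
c=capture("side");i=c["img"].copy()
cv2.imwrite("pics/s2.png",cv2.resize(i[110:220,260:400],None,fx=5,fy=5,interpolation=cv2.INTER_CUBIC))
plan(deck(-62,-26.5),0.022,DH);print(todeck(r.sense()["tcp_pos"]))
E
```

```text
time_s: 22.68
tcp_pos: [0.62, -0.1627, 0.0237]
ee_rot: [[0.985, 0.171, 0.002], [0.171, -0.985, -0.0], [0.002, 0.001, -1.0]]
wrist_force: [-0.1, -0.4, -0.0]
gripper_width: 1.002
t 22.73 pos [ 0.6201 -0.1626  0.0238] head 9.83 rotvec [ 0.0006 -0.0019  0.0005] lin(mm) [-1.1  0.2  1.8] F [ 0.35  0.29 -0.23] w 0.996
[-60.86905863 -26.30746031]
```

View pics/s2.png

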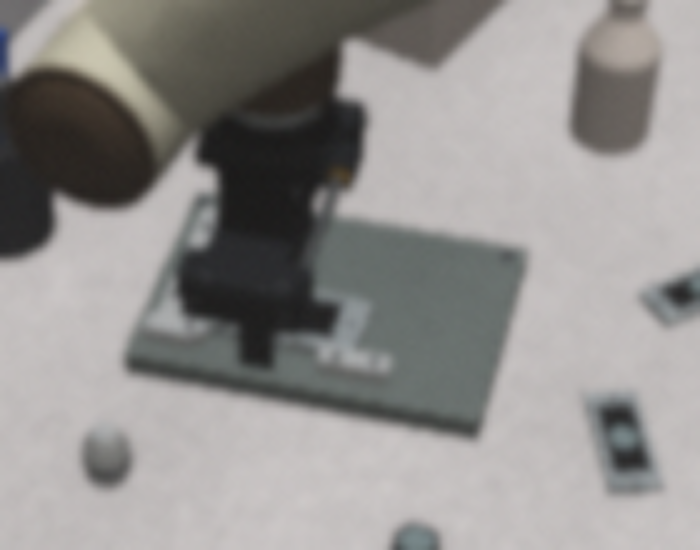

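```bash
python3 -m crank '[{"delta_rot":[0,0,0],"linear":[-0.001,0,0.0015],"gripper":100},{"delta_rot":[0,0,0],"linear":[0,0,0],"gripper":70},{"delta_rot":[0,0,0],"linear":[0,0,0],"gripper":70},{"delta_rot":[0,0,0],"linear":[0,0,0],"gripper":70}]'|grep -E 'force|tcp|wid'; for i in 1 2; do python3 -m crank '[{"delta_rot":[0,0,0],"linear":[0,0,0],"gripper":50},{"delta_rot":[0,0,0],"linear":[0,0,0],"gripper":50}]'|grep -E 'force|tcp|wid';done
```

```text
tcp_pos: [0.6185, -0.1625, 0.0214]
wrist_force: [-0.2, 0.0, 0.5]
gripper_width: 0.755
tcp_pos: [0.6183, -0.1624, 0.0213]
wrist_force: [-0.3, 0.3, -0.2]
gripper_width: 0.568
tcp_pos: [0.6183, -0.1624, 0.0212]
wrist_force: [-1.5, 1.7, 0.7]
gripper_width: 0.57
```

The width of 0.57 is about 50 mm, so both long edges are held, with about 2 N net side force. Lift.

```bash
python3 -m crank '[{"delta_rot":[0,0,0],"linear":[0,0,0],"gripper":30},{"delta_rot":[0,0,0],"linear":[0,0.0005,-0.004],"gripper":30},{"delta_rot":[0,0,0],"linear":[0,0,-0.01],"gripper":30},{"delta_rot":[0,0,0],"linear":[0,0,-0.025],"gripper":30},{"delta_rot":[0,0,0],"linear":[0,0,-0.03],"gripper":30},{"delta_rot":[0,0,0],"linear":[0,0,-0.03],"gripper":30},{"delta_rot":[0,0,0],"linear":[0,0,0],"gripper":30}]' && python3 - <<'E'
from meas import *
c=capture("side");i=c["img"].copy()
cv2.imwrite("pics/s3.png",cv2.resize(i[90:220,250:400],None,fx=4,fy=4,interpolation=cv2.INTER_CUBIC))
plan(stage(0,0),0.12,SH)
E
```

```text
time_s: 24.6
tcp_pos: [0.6205, -0.1633, 0.124]
ee_rot: [[0.985, 0.171, 0.007], [0.171, -0.985, -0.001], [0.007, 0.002, -1.0]]
wrist_force: [-0.3, -0.5, -1.2]
gripper_width: 0.572
t 24.65 pos [ 0.619  -0.163   0.1218] head 9.82 rotvec [ 0.0004 -0.0031 -0.0163] lin(mm) [ -24.  -376.1    1.8] F [ 0.06 -0.01 -2.45] w 0.565
```

View pics/s3.png

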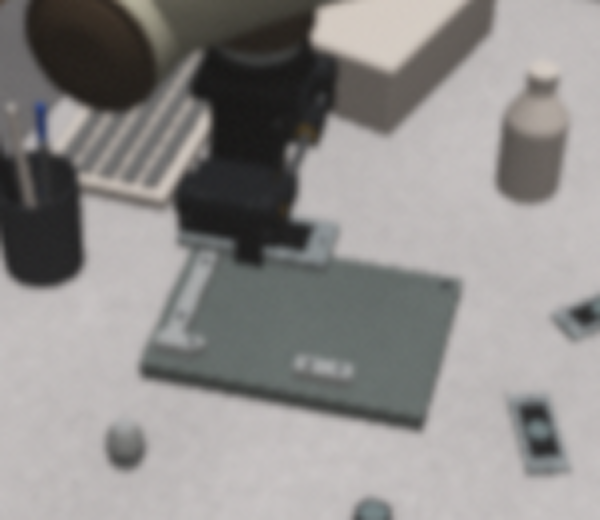

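The carrier is held level, clear of the deck, with about 2.4 N of weight. Carrying it to the stage.

```bash
python3 -m crank '[{"delta_rot":[0,0,-0.0165],"linear":[0,-0.015,0],"gripper":30},{"delta_rot":[0,0,0],"linear":[-0.003,-0.03,0],"gripper":30},{"delta_rot":[0,0,0],"linear":[-0.003,-0.045,0],"gripper":30},{"delta_rot":[0,0,0],"linear":[-0.003,-0.05,0],"gripper":30},{"delta_rot":[0,0,0],"linear":[-0.003,-0.05,0],"gripper":30},{"delta_rot":[0,0,0],"linear":[-0.003,-0.05,0],"gripper":30},{"delta_rot":[0,0,0],"linear":[-0.003,-0.05,0],"gripper":30},{"delta_rot":[0,0,0],"linear":[-0.003,-0.04,0],"gripper":30},{"delta_rot":[0,0,0],"linear":[-0.003,-0.03,0],"gripper":30},{"delta_rot":[0,0,0],"linear":[0,-0.016,0],"gripper":30}]' && python3 - <<'E'
from meas import *
plan(stage(0,0),0.06,SH)
E
```

```text
time_s: 25.9
tcp_pos: [0.5233, 0.2034, 0.1192]
ee_rot: [[0.982, 0.189, -0.002], [0.189, -0.982, -0.001], [-0.002, 0.001, -1.0]]
wrist_force: [0.5, -0.4, -2.0]
gripper_width: 0.565
t 25.9 pos [0.5233 0.2034 0.1192] head 10.92 rotvec [0.0008 0.0023 0.003 ] lin(mm) [ 1.7  1.8 59.2] F [ 0.46 -0.4  -2.01] w 0.565
```

```bash
python3 -m crank '[{"delta_rot":[0,0,0],"linear":[0,0,0],"gripper":30},{"delta_rot":[0,0,0],"linear":[0,0,0],"gripper":30}]' && python3 - <<'E'
from meas import *
for n in("top","side"):
  c=capture(n);o=proj(c,[*stage(0,0),.03]).astype(int);print(n,o)
  cv2.imwrite(f"pics/{n}p1.png",cv2.resize(c["img"][max(0,o[1]-60):o[1]+60,o[0]-70:o[0]+70],None,fx=5,fy=5,interpolation=cv2.INTER_CUBIC))
plan(stage(0,0),0.06,SH)
E
```

```text
time_s: 26.15
tcp_pos: [0.5247, 0.2011, 0.1199]
ee_rot: [[0.982, 0.186, -0.001], [0.186, -0.982, -0.001], [-0.001, 0.001, -1.0]]
wrist_force: [0.3, -0.3, -1.0]
gripper_width: 0.569
top [241 210]
side [289 266]
t 26.25 pos [0.5249 0.2009 0.1201] head 10.7 rotvec [ 0.0003  0.0006 -0.001 ] lin(mm) [ 0.6 -1.  60.1] F [ 0.01  0.37 -1.57] w 0.571
```

View pics/topp1.png

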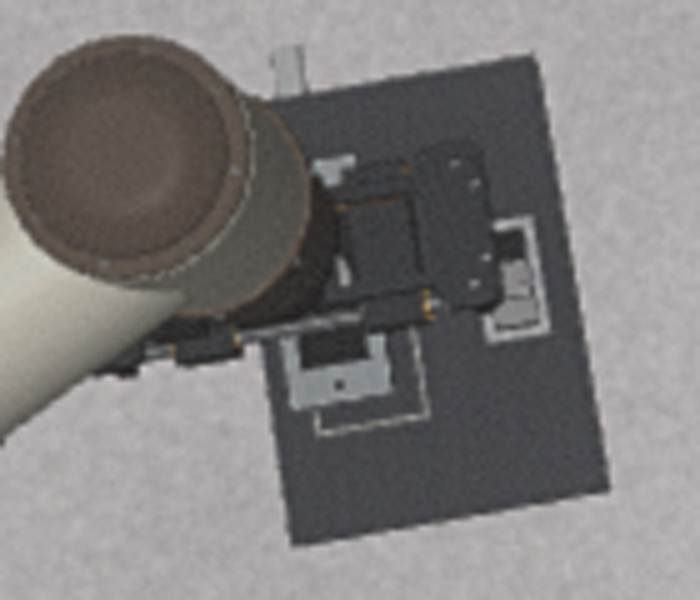

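View pics/sidep1.png

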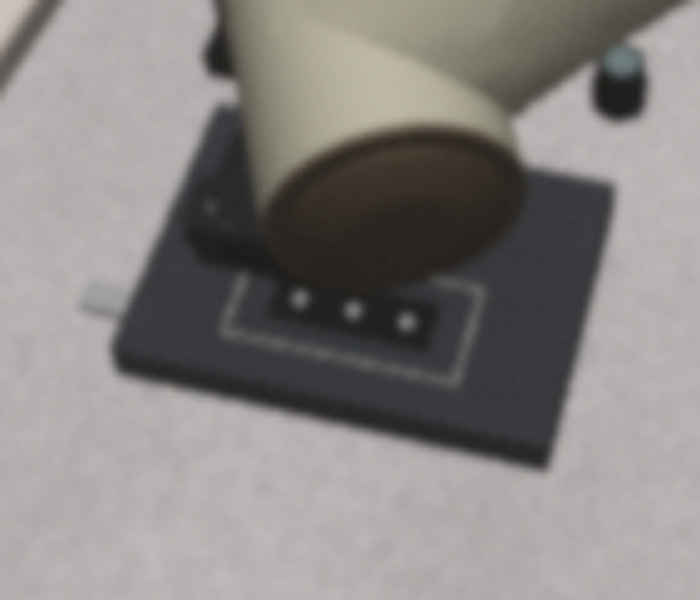

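```bash
python3 - <<'E'
from meas import *
c=capture("top")
def f(n,u,v,z): p=px2plane(c,171+u/5,150+v/5,z);print(n,tostage(p).round(1))
zt=0.1289
f('end mid',342,401,zt);f('end L',293,408,zt);f('end R',391,395,zt);f('hole',340,384,zt)
f('mark corner -x+y',316,434,.03);f('mark corner -x-y',430,416,.03)
print('tcp',tostage(r.sense()["tcp_pos"]))
g=crop4(c["img"],215,205,260,240).mean(2)
E
```

```text
end mid [-60.   -3.4]
end L [-59.2  20.6]
end R [-61.3 -27.3]
hole [-51.7  -3.7]
mark corner -x+y [-65.1  29.3]
mark corner -x-y [-66.3 -31.7]
tcp [-0.49817237 -0.98675654]
```

```bash
python3 -m crank '[{"delta_rot":[0,0,0],"linear":[0,-0.001,0.03],"gripper":30},{"delta_rot":[0,0,0],"linear":[0,0,0.03],"gripper":30},{"delta_rot":[0,0,0],"linear":[0,0,0.015],"gripper":30},{"delta_rot":[0,0,0],"linear":[0,0,0.006],"gripper":30},{"delta_rot":[0,0,0],"linear":[0,0,0],"gripper":30},{"delta_rot":[0,0,0],"linear":[0,0,0],"gripper":30}]' && python3 - <<'E'
from meas import *
for n in("top",):
  c=capture(n);cv2.imwrite(f"pics/{n}p2.png",cv2.resize(c["img"][170:250,211:291],None,fx=7,fy=7,interpolation=cv2.INTER_CUBIC))
plan(stage(0,0),0.032,SH)
E
```

```text
time_s: 27.05
tcp_pos: [0.5254, 0.2034, 0.0403]
ee_rot: [[0.982, 0.187, 0.002], [0.187, -0.982, 0.001], [0.002, -0.001, -1.0]]
wrist_force: [-0.3, -0.1, -0.8]
gripper_width: 0.57
t 27.1 pos [0.5253 0.2033 0.0403] head 10.79 rotvec [-0.0008 -0.0019  0.0007] lin(mm) [-0.2  1.3  8.3] F [ 0.36 -0.65 -0.6 ] w 0.566
```

View pics/topp2.png

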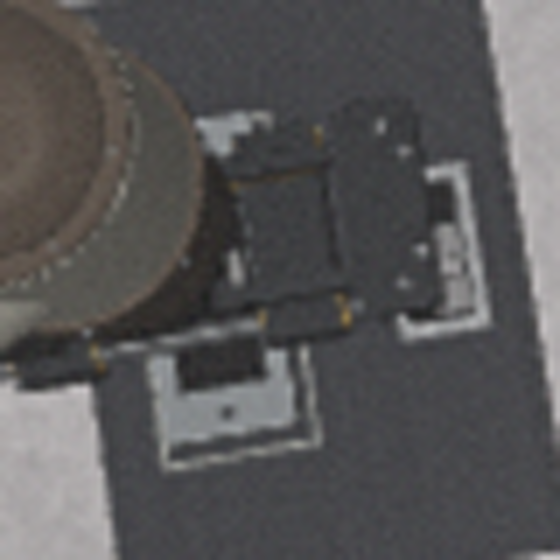

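```bash
python3 - <<'E'
from meas import *
c=capture("top")
def f(n,u,v,z): p=px2plane(c,211+(u+.5)/7-.5,170+(v+.5)/7-.5,z);print(n,tostage(p).round(1))
zt=0.0491
f('end L',164,445,zt);f('end R',297,426,zt);f('hole',228,412,zt)
f('mark BL',165,467,.03);f('mark BR',320,442,.03)
# automatic: bright carrier end & outline
g=crop4(c["img"],228,215,262,240);m=(g.mean(2)>105).astype(np.uint8)*255
for k in cv2.findContours(m,cv2.RETR_CCOMP,cv2.CHAIN_APPROX_NONE)[0]:
  a=cv2.contourArea(k)/16
  if 1<a<6 :
    M=cv2.moments(k);u=(M["m10"]/M["m00"]+.5)/4-.5+228;v=(M["m01"]/M["m00"]+.5)/4-.5+215;print('blob',a,u.__round__(1),v.__round__(1),tostage(px2plane(c,u,v,zt)).round(1))
E
```

```text
end L [-57.2  24.9]
end R [-58.9 -25. ]
hole [-49.2  -0.4]
mark BL [-63.7  29.2]
mark BR [-64.7 -30. ]
blob 3.0625 243.0 228.6 [-49.5  -0.1]
blob 1.96875 229.7 219.2 [-19.   30.7]
blob 2.1875 235.6 218.2 [-19.2  14.8]
blob 3.84375 241.1 217.0 [-18.7   0.3]
blob 2.90625 246.3 216.0 [-18.4 -13.5]
```

The carrier's -x edge, (164,445) to (297,426), sits inside the outline's corners at (165,467) and (320,442). It is about 1.5 mm too far +x and fine in y. I'll trim and lower.

```bash
python3 -m crank '[{"delta_rot":[0,0,0],"linear":[-0.0015,0.0003,0.003],"gripper":30},{"delta_rot":[0,0,0],"linear":[0,0,0.002],"gripper":30},{"delta_rot":[0,0,0],"linear":[0,0,0],"gripper":30},{"delta_rot":[0,0,0],"linear":[0,0,0],"gripper":30}]'|grep -E 'force|tcp'; python3 -m crank '[{"delta_rot":[0,0,0],"linear":[0,0,0.001],"gripper":30},{"delta_rot":[0,0,0],"linear":[0,0,0],"gripper":30}]'|grep -E 'force|tcp'; python3 -m crank '[{"delta_rot":[0,0,0],"linear":[0,0,0.001],"gripper":30},{"delta_rot":[0,0,0],"linear":[0,0,0],"gripper":30}]'|grep -E 'force|tcp'
python3 - <<'E'
from h import *
plan(stage(0,0),0.0312,SH);print(tostage(r.sense()["tcp_pos"]))
E
```

```text
tcp_pos: [0.5233, 0.2024, 0.0343]
wrist_force: [0.3, 1.0, -1.6]
tcp_pos: [0.5232, 0.2023, 0.0332]
wrist_force: [0.5, 0.3, -1.6]
tcp_pos: [0.5232, 0.2023, 0.0322]
wrist_force: [-0.2, -0.8, -1.3]
t 28.15 pos [0.5232 0.2023 0.0322] head 10.78 rotvec [0.0001 0.0002 0.0004] lin(mm) [2.1 0.7 1. ] F [-0.23 -0.76 -1.26] w 0.567
[-2.05578912  0.67261957]
```

```bash
python3 - <<'E'
from meas import *
c=capture("top");cv2.imwrite("pics/topp3.png",cv2.resize(c["img"][195:245,216:276],None,fx=10,fy=10,interpolation=cv2.INTER_CUBIC))
g=crop4(c["img"],236,221,252,236);m=(g.mean(2)>105).astype(np.uint8)*255
for k in cv2.findContours(m,cv2.RETR_CCOMP,cv2.CHAIN_APPROX_NONE)[0]:
  a=cv2.contourArea(k)/16
  if 1<a<6 :
    M=cv2.moments(k);u=(M["m10"]/M["m00"]+.5)/4-.5+236;v=(M["m01"]/M["m00"]+.5)/4-.5+221;print('blob',a,u.__round__(1),v.__round__(1),tostage(px2plane(c,u,v,.041)).round(1))
# hole spacing from first picture
i=cv2.imread("pics/top0.png")
for u0,v0 in((377,165),(388,200)):
  g=crop4(i,u0,v0,u0+12,v0+12).mean(2);m=(g>105).astype(np.uint8)*255
  for k in cv2.findContours(m,cv2.RETR_CCOMP,cv2.CHAIN_APPROX_NONE)[0]:
    a=cv2.contourArea(k)/16
    if .5<a<8:
      M=cv2.moments(k);u=(M["m10"]/M["m00"]+.5)/4-.5+u0;v=(M["m01"]/M["m00"]+.5)/4-.5+v0;print('hole0',a,u,v,px2plane(c,u,v,.03)[:2]*1000)
E
```

```text
blob 2.78125 241.6 235.1 [-65.    7.5]
blob 4.15625 248.4 233.8 [-64.8 -10.6]
blob 3.0625 243.9 229.6 [-51.9  -0.6]
hole0 2.15625 382.7904589371981 170.08272946859904 [ 640.67770335 -177.08009439]
hole0 3.46875 393.69557057057057 206.59872372372374 [ 541.29806552 -205.55009943]
```

View pics/topp3.png

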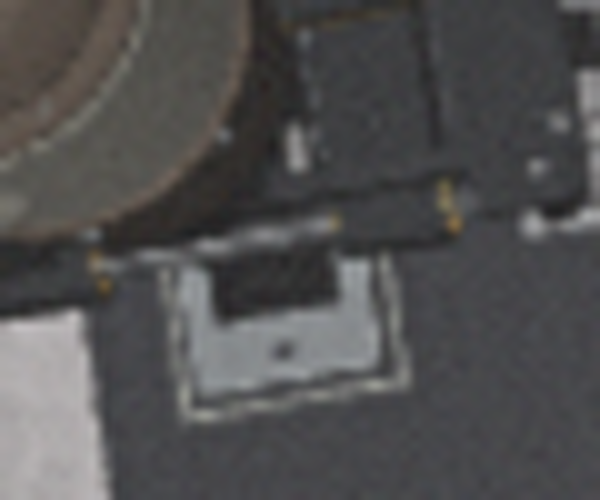

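The hole at (243.9,229.6) puts the carrier centre at (-0.2,-0.6) mm from the mark, and the margins inside the outline look even. Lower the last millimetre and let go.

```bash
for i in 1 2; do python3 -m crank '[{"delta_rot":[0,0,0],"linear":[0,-0.0002,0.0005],"gripper":30},{"delta_rot":[0,0,0],"linear":[0,0,0],"gripper":30}]'|grep -E 'force|tcp'; done
```

```text
tcp_pos: [0.5232, 0.2026, 0.0318]
wrist_force: [-0.1, -0.7, -1.7]
tcp_pos: [0.5231, 0.2027, 0.0312]
wrist_force: [0.0, 0.8, -1.5]
```

```bash
for i in 1 2; do python3 -m crank '[{"delta_rot":[0,0,0],"linear":[0,0,0.0004],"gripper":30},{"delta_rot":[0,0,0],"linear":[0,0,0],"gripper":30}]'|grep -E 'force|tcp'; done
```

```text
tcp_pos: [0.5232, 0.2027, 0.0312]
wrist_force: [-1.0, -1.4, 1.8]
tcp_pos: [0.5232, 0.2027, 0.0312]
wrist_force: [-2.1, 0.5, 4.3]
```

The force turning from -1.6 N to +4 N shows contact with the stage. Opening.

```bash
python3 -m crank '[{"delta_rot":[0,0,0],"linear":[0,0,-0.0004],"gripper":30},{"delta_rot":[0,0,0],"linear":[0,0,0],"gripper":75},{"delta_rot":[0,0,0],"linear":[0,0,0],"gripper":90},{"delta_rot":[0,0,0],"linear":[0,0,0],"gripper":90},{"delta_rot":[0,0,0],"linear":[0,0,0],"gripper":90},{"delta_rot":[0,0,0],"linear":[0,0,-0.01],"gripper":90},{"delta_rot":[0,0,0],"linear":[0,0,-0.03],"gripper":90},{"delta_rot":[0,0,0],"linear":[0,0,-0.03],"gripper":90}]'; python3 - <<'E'
from h import *
# switch approach: tool closed, deck: behind ridge
plan(stage(-35,-84),0.10,SH);print(tostage(r.sense()["tcp_pos"]))
E
```

```text
time_s: 30.2
tcp_pos: [0.5232, 0.2027, 0.1022]
ee_rot: [[0.982, 0.187, 0.0], [0.187, -0.982, -0.0], [0.0, 0.0, -1.0]]
wrist_force: [0.1, 0.6, 0.0]
gripper_width: 0.9
t 30.2 pos [0.5232 0.2027 0.1022] head 10.79 rotvec [ 0.0001 -0.0002  0.0006] lin(mm) [-33.1  85.1   2.2] F [0.09 0.6  0.  ] w 0.9
[-1.9053469   1.10832809]
```

```bash
python3 -m crank '[{"delta_rot":[0,0,0],"linear":[-0.006,0.02,0],"gripper":0},{"delta_rot":[0,0,0],"linear":[-0.01,0.03,0],"gripper":0},{"delta_rot":[0,0,0],"linear":[-0.01,0.025,0],"gripper":0},{"delta_rot":[0,0,0],"linear":[-0.007,0.009,0],"gripper":0},{"delta_rot":[0,0,0],"linear":[0,0,0],"gripper":0},{"delta_rot":[0,0,0],"linear":[0,0,0],"gripper":0}]'; python3 - <<'E'
from meas import *
c=capture("top");cv2.imwrite("pics/topp4.png",cv2.resize(c["img"][155:255,206:306],None,fx=6,fy=6,interpolation=cv2.INTER_CUBIC))
disc(c,z=.04,exp=stage(0,0))
c=capture("side");cv2.imwrite("pics/sidep4.png",cv2.resize(c["img"][205:325,230:360],None,fx=5,fy=5,interpolation=cv2.INTER_CUBIC))
plan(stage(-36,-84),0.036,SH);print(tostage(r.sense()["tcp_pos"]))
E
```

```text
time_s: 30.95
tcp_pos: [0.5068, 0.1146, 0.1009]
ee_rot: [[0.982, 0.188, 0.001], [0.188, -0.982, 0.0], [0.001, -0.0, -1.0]]
wrist_force: [0.3, -0.4, -0.2]
gripper_width: 0.301
t 31.05 pos [0.5068 0.1148 0.1008] head 10.83 rotvec [-0.0001 -0.0003  0.0014] lin(mm) [-1.5  1.8 64.8] F [ 0.85 -0.04  0.68] w 0.21
[-34.48210977 -82.20623397]
```

View pics/topp4.png

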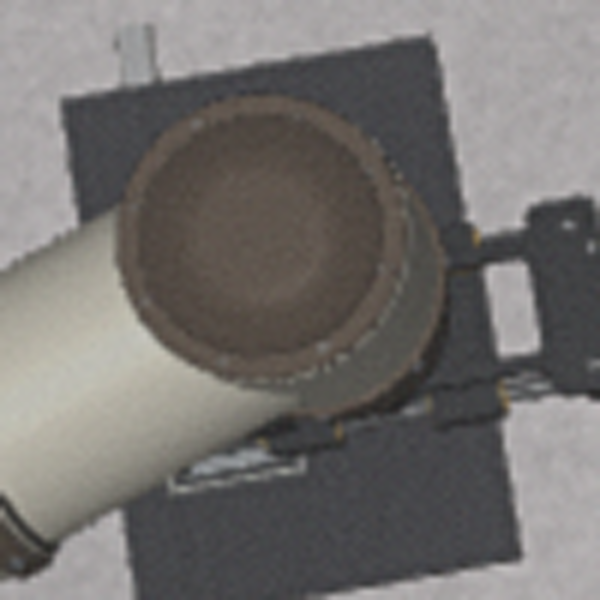

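View pics/sidep4.png

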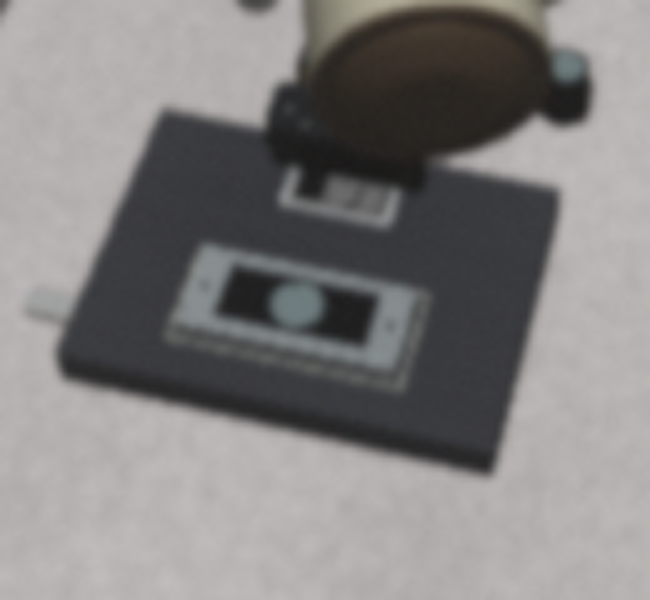

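The side view shows the carrier lying inside the outline (disc at crop (298,305)), off to the far side only by its own height. I'll check with numbers from the same camera.

```bash
python3 - <<'E'
from meas import *
c=capture("side");img=c["img"]
# disc
u0,v0=280,255;g=crop4(img,u0,v0,u0+20,v0+20)
mm=(g.mean(2)>95).astype(np.uint8)*255
for k in cv2.findContours(mm,cv2.RETR_CCOMP,cv2.CHAIN_APPROX_NONE)[0]:
  a=cv2.contourArea(k)/16
  if 20<a<200:
    M=cv2.moments(k);u=(M["m10"]/M["m00"]+.5)/4-.5+u0;v=(M["m01"]/M["m00"]+.5)/4-.5+v0;print('disc',a,round(u,1),round(v,1),tostage(px2plane(c,u,v,.04)).round(1))
def big(img,c,th,z):
  u0,v0,u1,v1=255,243,325,290
  g=crop4(img,u0,v0,u1,v1).mean(2);m=(g>th).astype(np.uint8)*255
  out=comps(c,m,(u0,v0),z,100)
  for o in out: print(th,o['px'],o['L'],o['W'],'ang',o['ang'],'stage',tostage(np.array(o['c'])/1000).round(1))
i0=cv2.imread("pics/side0.png")
print('mark, first picture');[big(i0,c,t,.03) for t in(85,95)]
print('carrier+mark now');[big(img,c,t,.04) for t in(100,120,)]
E
```

```text
disc 49.53125 287.6 272.5 [-2.7 23.4]
disc 110.78125 289.3 262.3 [ 2.1 -7.8]
mark, first picture
85 [297.9, 245.4] 70.5 25.4 ang 24.71 stage [ -2.5 -69.4]
carrier+mark now
100 [288.7, 266.0] 124.2 51.9 ang 10.7 stage [0.6 2.9]
120 [287.9, 268.6] 120.5 47.9 ang 10.55 stage [0.8 3. ]
```

```bash
python3 - <<'E'
from meas import *
c=capture("side");i0=cv2.imread("pics/side0.png")
u0,v0,u1,v1=255,247,325,290
g=crop4(i0,u0,v0,u1,v1).mean(2);print(np.percentile(g,[5,50,90,98]))
for th in(70,75,80):
  m=(g>th).astype(np.uint8)*255
  m=cv2.morphologyEx(m,cv2.MORPH_CLOSE,np.ones((7,7)))
  for o in comps(c,m,(u0,v0),.03,60): print(th,o['px'],o['L'],o['W'],'ang',o['ang'],'stage',tostage(np.array(o['c'])/1000).round(1))
# ports
for th in(80,90):
  m=(g>th).astype(np.uint8)*255
  for k in cv2.findContours(m,cv2.RETR_EXTERNAL,cv2.CHAIN_APPROX_NONE)[0]:
    a=cv2.contourArea(k)/16
    if a>2:
      M=cv2.moments(k);u=(M["m10"]/M["m00"]+.5)/4-.5+u0;v=(M["m01"]/M["m00"]+.5)/4-.5+v0;print(th,round(a,1),tostage(px2plane(c,u,v,.03)).round(1))
E
```

```text
[ 38.          58.33333333  81.33333333 155.66666667]
70 [267.8, 287.4] 77.5 19.5 ang 24.74 stage [34.3 67.5]
70 [289.6, 268.1] 136.6 67.2 ang 10.82 stage [-0.1  2.4]
75 [267.6, 287.4] 78.5 18.8 ang 13.46 stage [34.6 74.8]
75 [289.5, 268.1] 135.1 65.5 ang 10.75 stage [-0.1  2.4]
80 [267.4, 287.5] 74.8 18.8 ang 24.74 stage [35.3 68.1]
80 [301.5, 272.7] 90.0 63.8 ang 10.35 stage [-22.    2.1]
80 98.2 [45.  73.6]
80 9.8 [-37.2  31.2]
80 8.3 [-13.   31.2]
80 8.2 [11.7 31.3]
80 7.3 [36.3 31.3]
80 5.9 [-29.9   2.2]
80 5.8 [-0.1  2.1]
80 5.0 [30.   2.3]
80 37.4 [-62.7   4.4]
80 6.2 [-38.6 -26.8]
80 3.2 [-20.7 -26.8]
80 3.4 [ 19.5 -26.7]
80 35.2 [62.5  4.2]
80 42.4 [-15.4 -66.9]
90 92.4 [45.7 74. ]
90 2.2 [-63.7  27.5]
90 2.5 [-64.2  -0.6]
90 3.7 [-29.9   2.2]
90 3.8 [-0.   2.1]
90 2.8 [30.1  2.3]
90 34.6 [-16.5 -67.7]
```

In the same camera frame the carrier sits +0.8, +0.6 mm from the outline's centre and within 0.2° of square. Now the switch.

```bash
python3 -m crank '[{"delta_rot":[0,0,0],"linear":[0,0.001,0.03],"gripper":0},{"delta_rot":[0,0,0],"linear":[0,0,0.025],"gripper":0},{"delta_rot":[0,0,0],"linear":[0,0,0.009],"gripper":0},{"delta_rot":[0,0,0],"linear":[0,0,0],"gripper":0},{"delta_rot":[0,0,0],"linear":[0,0,0],"gripper":0}]'; python3 - <<'E'
from meas import *
c=capture("side");cv2.imwrite("pics/sidep5.png",cv2.resize(c["img"][205:285,260:360],None,fx=7,fy=7,interpolation=cv2.INTER_CUBIC))
plan(stage(-30,-83),0.035,SH);print(tostage(r.sense()["tcp_pos"]))
E
```

```text
time_s: 31.78
tcp_pos: [0.5074, 0.1135, 0.0378]
ee_rot: [[0.982, 0.187, 0.002], [0.187, -0.982, 0.001], [0.002, -0.0, -1.0]]
wrist_force: [0.4, 0.7, 1.0]
gripper_width: 0.003
t 31.82 pos [0.5074 0.1135 0.0379] head 10.79 rotvec [-0.0005 -0.002   0.0008] lin(mm) [ 4.1 -0.6  2.9] F [-0.56  0.59 -0.55] w 0.006
[-34.10624898 -83.61703641]
```

View pics/sidep5.png

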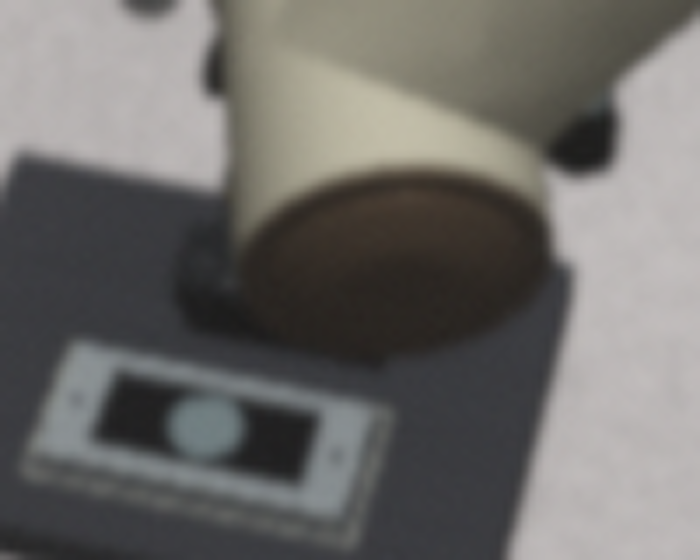

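The wrist hides the switch, and the carrier (disc at (205,428)) is undisturbed. I'll lower 3 mm and push slowly, reading the force.

```bash
python3 -m crank '[{"delta_rot":[0,0,0],"linear":[0,0,0.0028],"gripper":0},{"delta_rot":[0,0,0],"linear":[0,0,0],"gripper":0},{"delta_rot":[0,0,0],"linear":[0.003,0,0],"gripper":0},{"delta_rot":[0,0,0],"linear":[0.003,0,0],"gripper":0},{"delta_rot":[0,0,0],"linear":[0.002,0,0],"gripper":0},{"delta_rot":[0,0,0],"linear":[0.002,0,0],"gripper":0}]'|grep -E 'force|tcp'; for i in 1 2 3 4 5; do python3 -m crank '[{"delta_rot":[0,0,0],"linear":[0.001,0,0],"gripper":0}]'|grep -E 'force|tcp'; done;python3 -c "
from h import *
print(tostage(r.sense()['tcp_pos']))"
```

```text
tcp_pos: [0.5166, 0.115, 0.034]
wrist_force: [0.3, 0.7, -0.1]
tcp_pos: [0.5176, 0.1151, 0.034]
wrist_force: [-0.1, -0.7, 0.4]
tcp_pos: [0.5184, 0.1153, 0.034]
wrist_force: [0.0, 0.6, 0.9]
tcp_pos: [0.5187, 0.1153, 0.0339]
wrist_force: [-2.5, 0.1, 1.4]
tcp_pos: [0.5189, 0.1152, 0.0338]
wrist_force: [-5.0, 0.9, 2.9]
tcp_pos: [0.5197, 0.1153, 0.0338]
wrist_force: [-5.8, 0.4, 2.5]
[-21.65649247 -84.12247655]
```

```bash
for i in 1 2 3 4 5 6 7; do python3 -m crank '[{"delta_rot":[0,0,0],"linear":[0.0012,0,-0.0001],"gripper":0}]'|grep -E 'force|tcp'; done
```

```text
tcp_pos: [0.5207, 0.1155, 0.0338]
wrist_force: [-5.9, 1.2, 2.7]
tcp_pos: [0.5218, 0.1157, 0.0339]
wrist_force: [-4.2, 0.8, 2.6]
tcp_pos: [0.5231, 0.116, 0.0339]
wrist_force: [-4.7, 0.4, 1.5]
tcp_pos: [0.525, 0.1164, 0.034]
wrist_force: [-2.7, -0.1, -1.7]
tcp_pos: [0.528, 0.1171, 0.0345]
wrist_force: [0.0, 0.5, -0.9]
tcp_pos: [0.5301, 0.1178, 0.0352]
wrist_force: [0.2, -0.6, -0.3]
tcp_pos: [0.5308, 0.1178, 0.0352]
wrist_force: [-0.3, -0.1, 0.3]
```

The force fell from 5 N to 0 as the switch snapped over. Withdraw and check.

```bash
python3 -m crank '[{"delta_rot":[0,0,0],"linear":[-0.01,0,0],"gripper":0},{"delta_rot":[0,0,0],"linear":[-0.005,0,-0.03],"gripper":0},{"delta_rot":[0,0,0],"linear":[0,0,-0.05],"gripper":0},{"delta_rot":[0,0,0],"linear":[0,0.03,-0.04],"gripper":0},{"delta_rot":[0,0,0],"linear":[0,0.05,0],"gripper":0},{"delta_rot":[0,0,0],"linear":[0,0.055,0],"gripper":0},{"delta_rot":[0,0,0],"linear":[0,0.055,0],"gripper":0},{"delta_rot":[0,0,0],"linear":[0,0.05,0],"gripper":0},{"delta_rot":[0,0,0],"linear":[0,0.03,0],"gripper":0},{"delta_rot":[0,0,0],"linear":[0,0,0],"gripper":0}]'; python3 - <<'E'
from meas import *
c=capture("top");cv2.imwrite("pics/topp6.png",c["img"]);cv2.imwrite("pics/topp6c.png",cv2.resize(c["img"][155:260,206:306],None,fx=5,fy=5,interpolation=cv2.INTER_CUBIC))
disc(c,z=.04,exp=stage(0,0))
c=capture("side");cv2.imwrite("pics/sidep6.png",cv2.resize(c["img"][205:325,230:360],None,fx=5,fy=5,interpolation=cv2.INTER_CUBIC))
E
```

```text
time_s: 35.33
tcp_pos: [0.5647, -0.1523, 0.1543]
ee_rot: [[0.983, 0.184, -0.001], [0.184, -0.983, 0.0], [-0.001, -0.0, -1.0]]
wrist_force: [-1.1, 0.1, 0.7]
gripper_width: 0.007
 disc px 240.7 210.4 r px 5.2 world [0.5254 0.2019 0.04  ] deck [-92.1 349. ] stage [ 0.1 -0.1]
```

View pics/topp6.png

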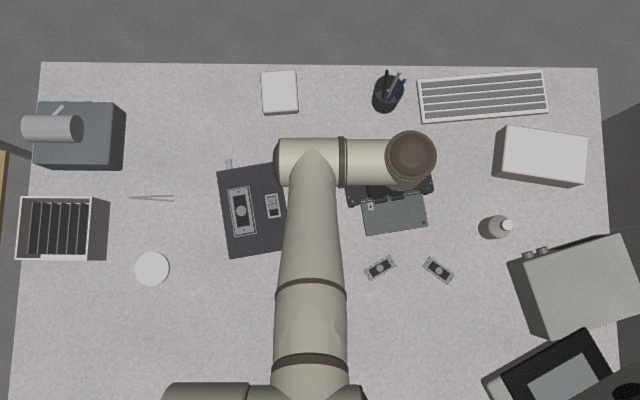

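View pics/topp6c.png

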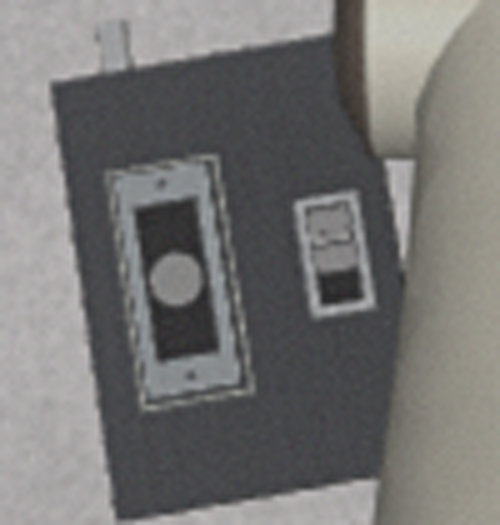

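View pics/sidep6.png

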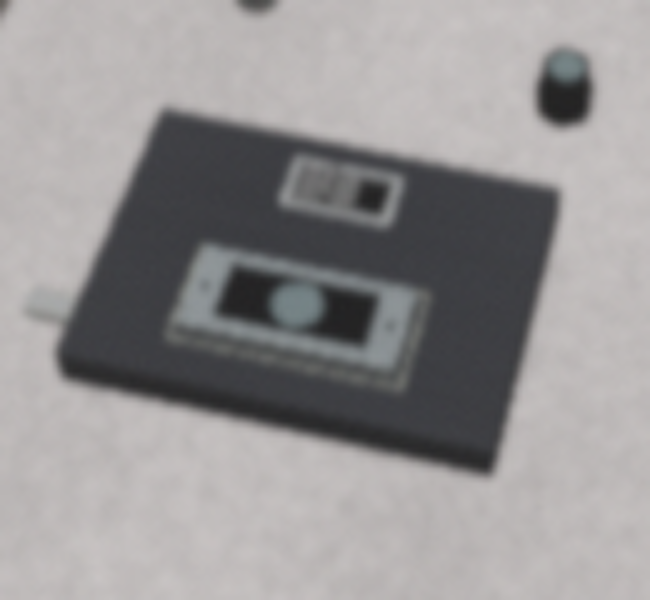

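The disc is at (240.7,210.4), 0.1 mm from the mark's centre in x and y. The switch cap is fully at +x, with the dark slot now at its -x end. The eyepiece, dish, tweezers and bottle are where they were. Handing in.

```bash
python3 - <<'E'
from h import *
c=capture("side");
s=r.sense();print(s["time_s"],np.round(s["tcp_pos"],3),np.abs(s["joint_velocities"]).max())
cv2.imwrite("pics/final_side.png",c["img"])
workorder.finish_job()
E
```

```text
35.475 [ 0.565 -0.15   0.155] 0.8710282501399769
the job is handed in; nothing more can be done
```

View pics/final_side.png

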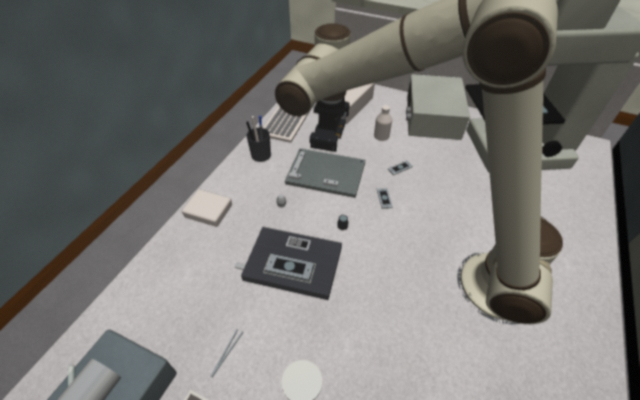

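The job is done and handed in at about 35.5 s of the 64 s allowed. I slid the carrier home against the long fence (about 5 N) and the end fence (about 7 N). I then gripped it at its middle through the gap, laid it in the stage outline and let go, and only then pushed the switch across its click.

**Last checks:**
- **Carrier position:** the top view puts its centre about 0.1 mm from the mark in x and y. The side view, taken just after letting go, gave 0.8 mm and 0.6 mm off, and within about 0.2° of square.
- **Switch:** it is at its +x end. The push force fell from about 5–6 N to zero as it snapped over.
- **Other things:** the other objects look unmoved by eye in the last pictures, and the arm is clear, 15 cm above the table.

**What did not go cleanly:**
- **First end push:** the fingers closed gave too narrow a contact and turned the carrier about 3.5°. I redid that push with the fingertips spread.
- **Image against touch:** the deck position found by contact was about 2 mm off the camera's in x, so I trimmed the placing by what the images showed.

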